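Put three mixed-up hot-air nozzles back in their own dishes

ROBOT

A 6-joint arm with a two-finger parallel gripper is mounted at the origin on the work surface. World frame = base frame: x ahead of the robot, y to its left, z up, the work surface at z = 0. Lengths are in mm, angles in rad, forces in N, time in s.
With the tool pointing down it reaches from about 350 to 975 mm from the base axis. Payload 7.1 kg.
Tool frame: the origin (TCP) lies on the mounting face of the last link; the fingertips stand 182 mm ahead of it and the grasp point (between the pads) lies 163 mm ahead of it; z points along the fingers, y is the direction in which the jaws open and shut (so a half turn about z gives the same grasp; the last joint's range is limited). The gripper opens to 88 mm and grips with 3 to 60 N. Pads are 20 mm wide; open, the fingers measure 115 mm over their backs; the gripper's body (75 mm by 178 mm) begins 61 mm behind the grasp point.
Start: joints at [-1.274, 0.423, 1.63, -0, 1.089, -0.019], TCP at [194.129, -594.071, 404.675] pointing down, gripper open.
Joint ranges: [-3, 3], [-0.9, 2.11], [0.09, 2.58], [-1.31, 4.45], [0.11, 2.69], [-2.54, 2.54]. Speed limits (rad/s): [2.39, 2.39, 3.01, 3.14, 3.14, 3.14].

INTERFACE

Orientations are given as a rotation vector (axis times angle).
In Python, from workcell import ctrl, optics, nets gives the robot as it stands.
- The arm moves only by the tool send_rows, never from a script. Its argument "rows" is a list of rows, each an object with "offset": the shift along the tool's x, y, z in m, a list of three; "twist": the turn, a rotation vector about the tool's x, y, z in degrees, a list of three. A call has exactly 5 rows; each row shifts and turns the pose as measured when the row begins, along the tool's axes as they then stand; what a row does not reach is not made up. A row lasts 1/12 s, in which the tool goes at most 41.7 mm and 7.16 degrees, less where a joint would pass 70% of its speed; a pose out of reach is approached as far as the arm can. A call is refused whole if a number of a shift passes 0.0417 or a number of a turn 7.16, either way. A call with a gripper value outside its range is refused whole. "gripper" is the finger opening in m, from 0 to 0.0878, set as the call begins (left out, the last holds). The fingers move at their own pace and stop on an object; the grip force is fixed at half the most. Time passes only in rows, so rows that do not move let the fingers close, or fill a call up. It gives the time, the measured TCP pose, the force and the opening at its end, in the units of the state.
- ctrl.get_obs(): the state, without advancing time (a new reading comes with each control period).
- optics.get_image(name): name is "scene" or "top"; returns (picture, depth): 420x560x3 uint8, blue, green, red; 420x560 float32, mm along the optical axis (not along the pixel's ray), 0 where there is no reading.
- optics.camera_info(name): a dict with "K" (3x3 intrinsics, pixels), "pose" (4x4, takes a point from camera to world coordinates). Camera axes: x right, y down, z forward; pixel columns grow to the right and rows downward; lengths in mm; the calibration is good to about 2 mm. A picture is of the moment at which its call begins. camera_info takes no time and is no camera call.
- ctrl.close_job(): hands the job in, once; it reports no verdict.
Trained networks look in the newest picture that a camera, given by its name, has taken for a name from the list of things; names that differ only in an ending like _2 or _b are one class to them, and where a whole thing is asked for, a point or a joint stands for the part that bears it (a point fixed in the world has none). Each returns a list of dicts, best first, with "conf" (0 to 1); they miss things now and then, are a little off and sometimes report something else, mostly with a low value. They report only what shows in the picture. A call takes as long as a camera call. They do not tell look-alikes from the thing itself.
- nets.spot_in(camera, label): "extent" ([left, top, right, bottom] in pixels, round what is visible of it).
- nets.spot_point(camera, label): "position" ([column, row] in pixels: a listed point, or the origin of a listed thing).
The state is a dict: "t": time; "qpos": joint angles; "qvel": joint speeds; "joint_torque": joint torques, N m; "ee_pos": TCP position; "orientation": TCP orientation; "ft_force": force on the tool from outside, world axes, zero at the start; "moment": the same for the moment, N m; "width": finger opening in mm.
Only numpy, scipy, OpenCV 4.12 (cv2) and the standard library are available. Lean on these libraries where they do the work, as an engineer would, in place of code of your own. Each camera call takes 0.05 s, during which the arm holds its last target. There are 200 camera calls.

TASK

The three hot-air nozzles were put back in each other's dishes: swap them round so that each stands upright in the middle of the dish of its own shape, the round nozzle in the round dish, the square one in the square dish and the narrow oblong one in the oblong dish. They are still hot, so on the way stand one on the free cork trivet, never on the bench itself, keep them upright all the time, and leave the trivet empty at the end. Leave the spray can, the jar and the opened phone where they are.

Things in the scene. Friction and masses are not known exactly. Their poses are not given: they have to be found in the camera images.
- nozzle_round: loose dark-steel hot-air nozzle standing mouth down: a 36 mm round hood, 20 mm high, with an upright round neck, 24 mm in diameter, rising from the hood's middle to 60 mm above the underside (the neck has a narrow cone at its foot, up to 26 mm above the underside, for looks only). Grip it by the neck; about 70 g. Origin: centre of its underside; z up the neck.
- nozzle_square: loose dark-steel hot-air nozzle standing mouth down: a 46 x 46 mm square hood, 20 mm high, with an upright round neck, 24 mm in diameter, rising from the hood's middle to 60 mm above the underside (the neck has a narrow cone at its foot, up to 26 mm above the underside, for looks only). Grip it by the neck; about 70 g. Origin: centre of its underside; z up the neck.
- nozzle_slot: loose dark-steel hot-air nozzle standing mouth down: a narrow 58 x 22 mm oblong hood (long along its own x), 20 mm high, with an upright round neck, 24 mm in diameter, rising from the hood's middle to 60 mm above the underside (the neck has a narrow cone at its foot, up to 26 mm above the underside, for looks only). Grip it by the neck; about 70 g. Origin: centre of its underside; z up the neck.
- dish_round: white ceramic rest dish fixed to the bench, round, 84 mm across outside (76 mm inside the rim); its flat floor is 6 mm above the bench, its 4 mm wide rim 11 mm above the bench. Origin: centre of its underside, at bench height; z up.
- dish_square: white ceramic rest dish fixed to the bench, square, 80 x 80 mm outside (72 x 72 mm inside the rim); its flat floor is 6 mm above the bench, its 4 mm wide rim 11 mm above the bench. Origin: centre of its underside, at bench height; z up.
- dish_long: white ceramic rest dish fixed to the bench, oblong, 124 mm (along its own x) x 76 mm outside (116 x 68 mm inside the rim); its flat floor is 6 mm above the bench, its 4 mm wide rim 11 mm above the bench. Origin: centre of its underside, at bench height; z up.
- trivet: flat hexagonal cork trivet fixed to the bench, 96 mm across its corners, no rim, its top 8 mm above the bench; empty at the start. Origin: centre of its underside, at bench height; z up.
- spray_can: bystander: upright spray can, 53 mm in diameter, 150 mm tall, white with a red band. Origin: centre of its underside.
- flux_jar: bystander: small amber jar with a black cap, 42 mm in diameter, 36 mm tall. Origin: centre of its underside.
- open_phone: bystander: opened phone lying flat, 150 (its own x) x 74 x 8 mm. Origin: centre of its underside.
Mind the look-alikes: they are no part of the job. Leave any pink look-alike of the nozzle_square alone.

How it is judged:
By the outcome, as a careful person would: the job done as asked, in the order asked, and still so for the second after the job is handed in, with the robot touching nothing.
It also fails if it takes over 106 s, if anything falls off the work surface, if the arm or the gripper's body presses on something with over 40 N, if the wrist force passes 120 N, or if a joint passes its speed limit or range.

## Working session

There is one attempt and no reset: what is moved stays moved. The work goes in short steps, Python scripts to look and compute and a tool call to move; the robot and the scene stay as the last step left them, time stands still between calls to the robot, and variables do not carry over. Pictures are saved under pics/ and viewed, about 12 in all and at most 16, crops included, and the job is handed in when it is done.

Besides the shell and the picture viewer there is one more tool, called after ">>>" in YAML: its name, and indented under it one key for each argument. send_rows: Moves the arm, as the interface text tells. Its arguments: {"type":"object","properties":{"rows":{"type":"array"},"gripper":{"type":"number"}},"required":["rows"]}

```bash
mkdir -p pics; ls; python3 - <<'E'
from workcell import ctrl, optics, nets
import cv2, numpy as np
o=ctrl.get_obs(); print({k:np.round(v,3).tolist() if not isinstance(v,float) else v for k,v in o.items()})
for n in("scene","top"):
    p,d=optics.get_image(n); cv2.imwrite(f"pics/{n}0.png",p); np.save(f"pics/{n}0.npy",d)
    i=optics.camera_info(n); print(n,np.round(i["K"],1).tolist(),np.round(i["pose"],3).tolist())
E
```

```text
pics
{'t': 0.0, 'qpos': [-1.274, 0.424, 1.631, -0.0, 1.089, -0.019], 'qvel': [-0.002, -0.0, -0.0, 0.0, 0.001, 0.0], 'joint_torque': [-0.0, -54.463, -27.367, 0.064, 0.023, -0.0], 'ee_pos': [194.038, -593.826, 403.912], 'orientation': [-3.101, -0.494, 0.0], 'ft_force': [-0.685, -0.027, 0.171], 'moment': [-0.004, -0.05, 0.039], 'width': 87.68275916471192}
scene [[432.1, 0.0, 281.1], [0.0, 432.1, 207.5], [0.0, 0.0, 1.0]] [[-0.888, 0.318, -0.333, 840.693], [0.46, 0.579, -0.673, 571.613], [-0.021, -0.751, -0.66, 635.582], [0.0, 0.0, 0.0, 1.0]]
top [[502.8, 0.0, 281.3], [0.0, 502.8, 195.3], [0.0, 0.0, 1.0]] [[-0.017, -0.998, 0.063, 432.426], [-1.0, 0.017, 0.003, -18.506], [-0.004, -0.063, -0.998, 1309.902], [0.0, 0.0, 0.0, 1.0]]
```

View pics/scene0.png

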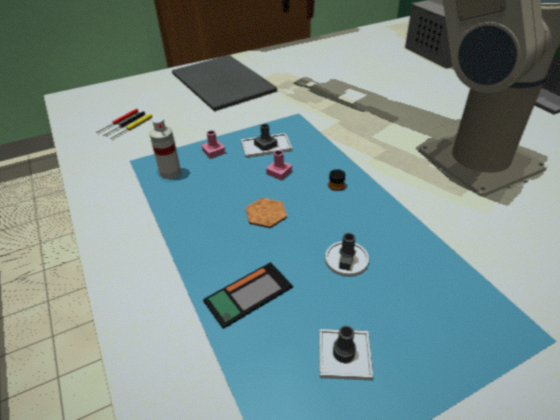

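View pics/top0.png

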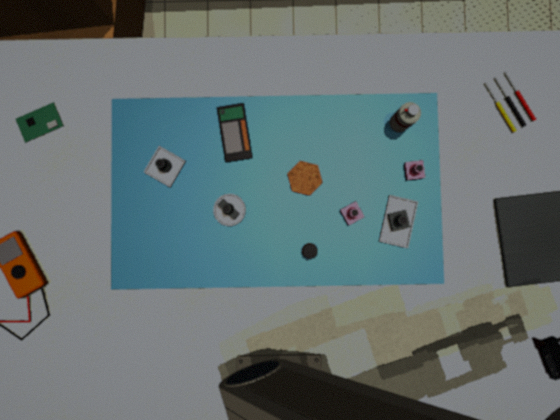

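The scene view shows the round nozzle in the square dish (345,345), the slot nozzle in the round dish (347,250) and the square nozzle in the oblong dish (265,140). The trivet is at (266,212), and the pink look-alikes are at (213,145) and (279,165). In the top view these are at (165,166), (229,210), (398,221) and (305,178). Next I'll measure them.

```bash
cat > m.py <<'E'
from workcell import ctrl, optics, nets
import cv2, numpy as np
from scipy.spatial.transform import Rotation as Ro
def cloud(cam,d):
    i=optics.camera_info(cam);K=np.array(i["K"]);P=np.array(i["pose"])
    v,u=np.indices(d.shape); c=np.stack([(u-K[0,2])/K[0,0]*d,(v-K[1,2])/K[1,1]*d,d],-1)
    w=c@P[:3,:3].T+P[:3,3]; w[d<=0]=np.nan; return w
def proj(cam,p):
    i=optics.camera_info(cam);K=np.array(i["K"]);P=np.array(i["pose"])
    c=(np.atleast_2d(p)-P[:3,3])@P[:3,:3]; q=c@K.T; return q[:,:2]/q[:,2:]
def ray(cam,px,z):
    "pixels -> world points on the plane z"
    i=optics.camera_info(cam);K=np.array(i["K"]);P=np.array(i["pose"])
    px=np.atleast_2d(px).astype(float); d=np.c_[px,np.ones(len(px))]@np.linalg.inv(K).T@P[:3,:3].T
    return P[:3,3]+d*((z-P[2,3])/d[:,2])[:,None]
E
python3 - <<'E'
from m import *
S={"top":{"sq":(165,166),"rd":(229,210),"lg":(398,221),"tr":(305,178)}}
for cam in("top","scene"):
    p=cv2.imread(f"pics/{cam}0.png");d=np.load(f"pics/{cam}0.npy");w=cloud(cam,d)
    hsv=cv2.cvtColor(p,cv2.COLOR_BGR2HSV)
    for n,px in S["top"].items():
        c=ray("top",px,10)[0]
        near=np.linalg.norm(w[...,:2]-c[:2],axis=-1)
        ring=(near<110)&(near>85); zt=np.nanmedian(w[ring][:,2])
        hi=(near<60)&(w[...,2]-zt>42)&(w[...,2]-zt<80)
        # dish/trivet: not blue
        nb=((near<85)&~((hsv[...,0]>85)&(hsv[...,0]<115)&(hsv[...,1]>90))).astype(np.uint8)
        k,l,st,ce=cv2.connectedComponentsWithStats(nb)
        b=1+np.argmax(st[1:,4]); 
        cs,_=cv2.findContours((l==b).astype(np.uint8),cv2.RETR_EXTERNAL,cv2.CHAIN_APPROX_NONE)
        ct=max(cs,key=cv2.contourArea)[:,0]
        r=dict(tab=round(float(zt),1),dishz=np.round(np.nanpercentile(w[(l==b)&(w[...,2]-zt<25)][:,2],[20,50,80]),1))
        if hi.sum(): r.update(n=hi.sum(),neck=np.round((np.nanmin(w[hi],0)+np.nanmax(w[hi],0))/2,1),top=np.round(np.nanpercentile(w[hi][:,2],[50,95]),1))
        if cam=="top" or n=="tr":
            W=ray(cam,ct,8 if n=="tr" else 11)[:,:2].astype(np.float32)
            (x,y),(a,bb),th=cv2.minAreaRect(W); M=cv2.moments(cv2.convexHull(W))
            r.update(rect=np.round([x,y,a,bb,th],1),cen=np.round([M['m10']/M['m00'],M['m01']/M['m00']],1))
        print(cam,n,{k:(v.tolist() if hasattr(v,'tolist') else v) for k,v in r.items()})
p=cv2.imread("pics/top0.png"); q=[cv2.resize(p[y-35:y+35,x-45:x+45],(400,300),interpolation=cv2.INTER_CUBIC) for x,y in S["top"].values()]
cv2.imwrite("pics/crop.png",np.vstack([np.hstack(q[:2]),np.hstack(q[2:])]))
E
```

```text
top sq {'tab': 1.4, 'dishz': [4.6, 7.6, 10.7], 'n': 94, 'neck': [596.4, 287.3, 57.3], 'top': [65.6, 69.7], 'rect': [596.3, 289.3, 83.9, 83.1, 59.4], 'cen': [596.0, 289.3]}
top rd {'tab': 1.1, 'dishz': [4.2, 7.5, 11.4], 'n': 80, 'neck': [480.7, 122.0, 59.5], 'top': [66.1, 71.3], 'rect': [480.1, 120.5, 85.4, 85.3, 89.0], 'cen': [480.3, 121.3]}
top lg {'tab': 0.7, 'dishz': [1.8, 5.5, 9.6], 'n': 86, 'neck': [445.1, -313.0, 59.1], 'top': [65.1, 69.1], 'rect': [455.8, -293.8, 128.4, 143.1, 75.3], 'cen': [451.9, -299.1]}
top tr {'tab': 0.9, 'dishz': [-0.6, 2.3, 7.4], 'rect': [557.7, -76.4, 166.4, 164.4, 89.0], 'cen': [557.9, -76.2]}
scene sq {'tab': 0.2, 'dishz': [4.6, 5.9, 9.8], 'n': 296, 'neck': [597.0, 288.7, 55.0], 'top': [64.7, 67.2]}
scene rd {'tab': 0.1, 'dishz': [4.6, 6.1, 10.0], 'n': 199, 'neck': [480.8, 123.9, 55.7], 'top': [62.9, 66.7]}
scene lg {'tab': -0.1, 'dishz': [4.2, 6.4, 11.3], 'n': 98, 'neck': [444.0, -312.4, 54.8], 'top': [59.1, 66.6]}
scene tr {'tab': -0.1, 'dishz': [5.6, 6.8, 7.8], 'rect': [559.5, -73.2, 101.4, 87.0, 74.6], 'cen': [559.6, -73.1]}
```

View pics/crop.png

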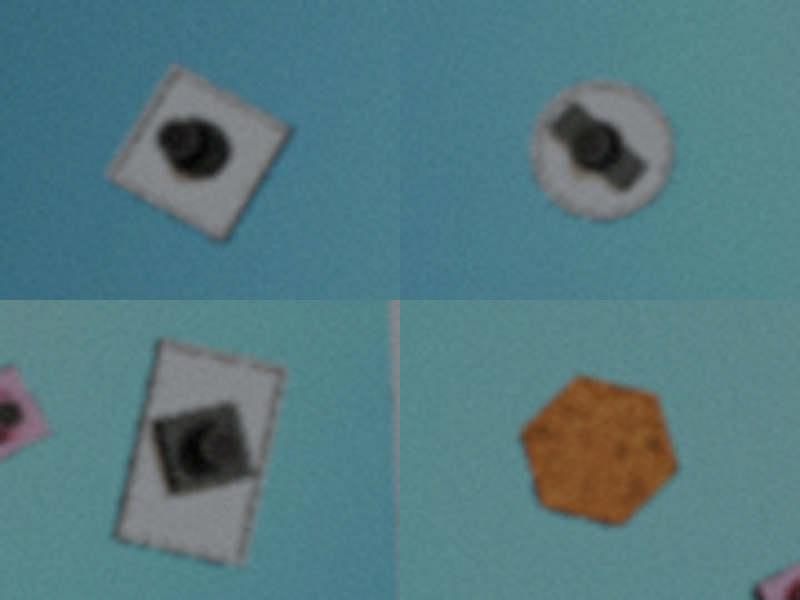

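```bash
cat >> m.py <<'E'
def biggest(mask):
    k,l,st,ce=cv2.connectedComponentsWithStats(mask.astype(np.uint8)); b=1+np.argmax(st[1:,4])
    cs,_=cv2.findContours((l==b).astype(np.uint8),cv2.RETR_EXTERNAL,cv2.CHAIN_APPROX_NONE)
    return max(cs,key=cv2.contourArea)[:,0]
def rect(cam,ct,z):
    W=ray(cam,ct,z)[:,:2].astype(np.float32);(x,y),(a,b),th=cv2.minAreaRect(W);M=cv2.moments(cv2.convexHull(W))
    if a<b: a,b,th=b,a,th+90
    return np.round([x,y,a,b,(th+90)%180-90,M['m10']/M['m00'],M['m01']/M['m00']],1).tolist()
E
python3 - <<'E'
from m import *
C={"sq":(596,289),"rd":(480,121),"lg":(446,-306),"tr":(558,-74)}
for cam in("top","scene"):
    p=cv2.imread(f"pics/{cam}0.png");h=cv2.cvtColor(p,cv2.COLOR_BGR2HSV);H,s,v=cv2.split(h)
    for n,c in C.items():
        m=np.zeros(p.shape[:2],np.uint8);t=np.linspace(0,6.28,60)
        ring=np.c_[c[0]+78*np.cos(t),c[1]+78*np.sin(t),0*t+10]
        cv2.fillPoly(m,[proj(cam,ring).round().astype(np.int32)],1)
        inner=m&0; cv2.fillPoly(inner,[proj(cam,np.c_[c[0]+45*np.cos(t),c[1]+45*np.sin(t),0*t+20]).round().astype(np.int32)],1)
        if n=="tr": print(cam,n,rect(cam,biggest(m*((H<25)&(s>110))),8)); continue
        white=(s<65)&(v>90); print(cam,n,rect(cam,biggest(m*white),11))
        if cam=="top" : 
            dk=inner*((v<80)&(s<120)); print("  dark",rect(cam,biggest(dk),26))
R=Ro.from_rotvec(ctrl.get_obs()["orientation"]).as_matrix();print(np.round(R,3))
E
```

```text
top sq [596.0, 289.2, 81.5, 80.8, 59.4, 595.9, 289.4]
  dark [595.5, 287.4, 38.8, 33.6, 89.0, 596.3, 287.6]
top rd [480.1, 121.7, 82.8, 80.2, 89.0, 480.2, 121.6]
  dark [480.2, 122.0, 56.2, 28.8, 44.3, 480.9, 122.5]
top lg [443.3, -314.3, 125.8, 77.8, -14.2, 443.2, -314.3]
  dark [444.7, -309.8, 50.2, 44.3, -77.0, 444.9, -309.8]
top tr [560.1, -75.1, 88.5, 77.3, -46.0, 559.4, -74.9]
scene sq [596.9, 290.3, 85.4, 81.0, 59.6, 597.0, 290.5]
scene rd [482.7, 126.1, 85.2, 82.7, 58.3, 482.4, 125.3]
scene lg [446.2, -302.1, 125.3, 98.1, -14.2, 444.8, -304.9]
scene tr [560.3, -71.4, 91.5, 79.2, 74.8, 560.2, -71.7]
[[ 0.951  0.311 -0.   ]
 [ 0.311 -0.951  0.001]
 [ 0.    -0.001 -1.   ]]
```

>>> send_rows:
  rows:
    - {"offset": [0.0217, -0.0126, 0.0066], "twist": [0, 0, 0]}
    - {"offset": [0.0217, -0.0126, 0.0066], "twist": [0, 0, 0]}
    - {"offset": [0.0217, -0.0126, 0.0066], "twist": [0, 0, 0]}
    - {"offset": [0.0217, -0.0126, 0.0066], "twist": [0, 0, 0]}
    - {"offset": [0.0217, -0.0126, 0.0066], "twist": [0, 0, 0]}
  gripper: 0.06

```text
t: 0.52
ee_pos: [277.1, -500.4, 369.4]
orientation: [3.103, 0.483, -0.002]
ft_force: [0.6, -0.2, 0.3]
width: 60.9
```

>>> send_rows:
  rows:
    - {"offset": [0.0217, -0.0126, 0.0066], "twist": [0, 0, 0]}
    - {"offset": [0.0217, -0.0126, 0.0066], "twist": [0, 0, 0]}
    - {"offset": [0.0217, -0.0126, 0.0066], "twist": [0, 0, 0]}
    - {"offset": [0.0217, -0.0126, 0.0066], "twist": [0, 0, 0]}
    - {"offset": [0.0217, -0.0126, 0.0066], "twist": [0, 0, 0]}

```text
t: 0.93
ee_pos: [364.1, -401.9, 333.4]
orientation: [-3.103, -0.481, 0.003]
ft_force: [0.6, 0.2, 0.8]
width: 60.1
```

>>> send_rows:
  rows:
    - {"offset": [0.0217, -0.0126, 0.0066], "twist": [0, 0, 0]}
    - {"offset": [0.0217, -0.0126, 0.0066], "twist": [0, 0, 0]}
    - {"offset": [0.0217, -0.0126, 0.0066], "twist": [0, 0, 0]}
    - {"offset": [0.0217, -0.0126, 0.0066], "twist": [0, 0, 0]}
    - {"offset": [0.0, 0, 0], "twist": [0, 0, 0]}

```text
t: 1.35
ee_pos: [435.5, -320.2, 303.3]
orientation: [-3.099, -0.484, 0.007]
ft_force: [0.8, -0.2, -0.5]
width: 59.9
```

```bash
cat > go.py <<'E'
import sys
from m import *
def go(x,y,zg,phi=None):
    "total tool-frame shift (mm) and z twist (deg) to bring the grasp point to x,y,zg with tool x at yaw phi"
    o=ctrl.get_obs();R=Ro.from_rotvec(o["orientation"]).as_matrix();p=np.array(o["ee_pos"])
    g=p+163*R[:,2]; f=np.degrees(np.arctan2(R[1,0],R[0,0])); phi=f if phi is None else phi
    # level the tool at the requested yaw
    a=np.radians(phi);T=np.array([[np.cos(a),np.sin(a),0],[np.sin(a),-np.cos(a),0],[0,0,-1]])
    tw=np.degrees(Ro.from_matrix(R.T@T).as_rotvec())
    tcp=np.array([x,y,zg+163])
    print("t",round(o["t"],2),"grasp",g.round(1),"yaw",round(f,1),"w",round(o["width"],1),"F",np.round(o["ft_force"],1),"q6",round(o["qpos"][5],2))
    print("shift(tool)",(R.T@(tcp-p)).round(1),"world",(tcp-p).round(1),"twist",tw.round(1),"shift in target axes",(T.T@(tcp-p)).round(1))
if __name__=="__main__": go(*map(float,sys.argv[1:]))
E
python3 go.py 444.5 -312.7 142 18.1
```

```text
t 1.35 grasp [ 434.6 -319.4  140.3] yaw 17.8 w 59.9 F [ 0.8 -0.2 -0.5] q6 0.6
shift(tool) [10.9 -4.4 -1.7] world [9.  7.5 1.7] twist [-0.4  0.2 -0.3] shift in target axes [10.9 -4.3 -1.7]
```

>>> send_rows:
  rows:
    - {"offset": [0.0105, -0.0043, 0.0], "twist": [-0.4, 0.2, -0.3]}
    - {"offset": [0, 0, 0.012], "twist": [0, 0, 0]}
    - {"offset": [0, 0, 0.013], "twist": [0, 0, 0]}
    - {"offset": [0, 0, 0.013], "twist": [0, 0, 0]}
    - {"offset": [0, 0, 0], "twist": [0, 0, 0]}

```text
t: 1.77
ee_pos: [443.6, -312.8, 262.0]
orientation: [3.101, 0.5, -0.002]
ft_force: [-0.2, 0.1, -0.4]
width: 60.3
```

```bash
python3 go.py 444.5 -312.7 52 18.1; cat > snap.py <<'E'
import sys
from m import *
cam,name,x,y,z,s=sys.argv[1],sys.argv[2],*map(float,sys.argv[3:7])
p,d=optics.get_image(cam); np.save(f"pics/{name}.npy",d);cv2.imwrite(f"pics/{name}_full.png",p)
c=proj(cam,[x,y,z])[0]; M=np.array([[s,0,300-s*c[0]],[0,s,225-s*c[1]]])
cv2.imwrite(f"pics/{name}.png",cv2.warpAffine(p,M,(600,450),flags=cv2.INTER_CUBIC))
E
python3 snap.py scene a1 444.5 -312.7 60 6
```

```text
t 1.77 grasp [ 443.4 -312.9   99. ] yaw 18.3 w 60.3 F [-0.2  0.1 -0.4] q6 0.62
shift(tool) [ 1.   0.2 47. ] world [  0.9   0.1 -47. ] twist [0.  0.1 0.2] shift in target axes [ 0.9  0.2 47. ]
```

View pics/a1.png

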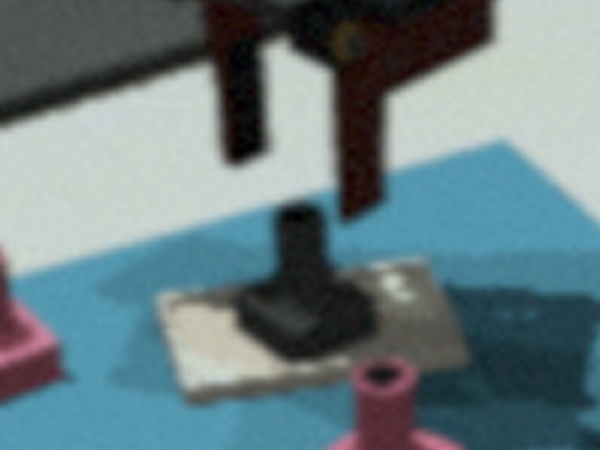

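The neck top at (300,205) sits between the fingertips at (247,160) and (363,215), so I'll go down and grip.

>>> send_rows:
  rows:
    - {"offset": [0.001, 0, 0.012], "twist": [0, 0, 0.2]}
    - {"offset": [0, 0, 0.012], "twist": [0, 0, 0]}
    - {"offset": [0, 0, 0.012], "twist": [0, 0, 0]}
    - {"offset": [0, 0, 0.0115], "twist": [0, 0, 0]}
    - {"offset": [0, 0, 0], "twist": [0, 0, 0]}

```text
t: 2.23
ee_pos: [443.7, -315.1, 212.1]
orientation: [3.1, 0.488, 0.001]
ft_force: [-1.3, -0.0, -0.5]
width: 59.7
```

>>> send_rows:
  rows:
    - {"offset": [0, 0, 0], "twist": [0, 0, 0]}
    - {"offset": [0, 0, 0], "twist": [0, 0, 0]}
    - {"offset": [0, 0, 0], "twist": [0, 0, 0]}
    - {"offset": [0, 0, 0], "twist": [0, 0, 0]}
    - {"offset": [0, 0, 0], "twist": [0, 0, 0]}
  gripper: 0.01

```text
t: 2.65
ee_pos: [443.7, -315.5, 212.0]
orientation: [3.1, 0.488, 0.001]
ft_force: [-0.4, 0.9, -0.4]
width: 30.2
```

```bash
python3 go.py 560 -73.5 150 18.1
```

```text
t 2.65 grasp [ 443.9 -316.    49. ] yaw 17.9 w 30.2 F [-0.4  0.9 -0.4] q6 0.62
shift(tool) [ 185.  -194.2 -101.7] world [116.3 242.  101. ] twist [ 0.2  0.  -0.2] shift in target axes [ 185.7 -193.9 -101. ]
```

>>> send_rows:
  rows:
    - {"offset": [0, 0, 0], "twist": [0, 0, 0]}
    - {"offset": [0, 0, 0], "twist": [0, 0, 0]}
    - {"offset": [0, 0, 0], "twist": [0, 0, 0]}
    - {"offset": [0, 0, 0], "twist": [0, 0, 0]}
    - {"offset": [0, 0, 0], "twist": [0, 0, 0]}

```text
t: 3.07
ee_pos: [444.1, -315.6, 213.3]
orientation: [3.098, 0.488, 0.003]
ft_force: [0.2, 0.3, -1.0]
width: 23.3
```

>>> send_rows:
  rows:
    - {"offset": [0, 0, -0.01], "twist": [0, 0, 0]}
    - {"offset": [0, 0, -0.02], "twist": [0, 0, 0]}
    - {"offset": [0, 0, -0.025], "twist": [0, 0, 0]}
    - {"offset": [0, 0, -0.025], "twist": [0, 0, 0]}
    - {"offset": [0, 0, -0.02], "twist": [0, 0, 0]}

```text
t: 3.48
ee_pos: [442.3, -314.0, 314.3]
orientation: [-3.1, -0.489, 0.009]
ft_force: [0.5, 0.1, -0.7]
width: 23.7
```

```bash
python3 go.py 560 -73.5 150 18.1
```

```text
t 3.48 grasp [ 441.3 -313.7  151.3] yaw 17.9 w 23.7 F [ 0.5  0.1 -0.7] q6 0.62
shift(tool) [ 186.  -192.7    1.1] world [117.7 240.5  -1.3] twist [-0.2  0.3 -0.2] shift in target axes [ 186.6 -192.1    1.3]
```

>>> send_rows:
  rows:
    - {"offset": [0.012, -0.012, 0], "twist": [-0.2, 0.3, -0.2]}
    - {"offset": [0.018, -0.019, 0], "twist": [0, 0, 0]}
    - {"offset": [0.02, -0.021, 0], "twist": [0, 0, 0]}
    - {"offset": [0.02, -0.021, 0], "twist": [0, 0, 0]}
    - {"offset": [0.02, -0.021, 0], "twist": [0, 0, 0]}

```text
t: 3.9
ee_pos: [500.3, -198.3, 324.8]
orientation: [3.094, 0.48, 0.018]
ft_force: [0.6, -0.2, -1.6]
width: 23.5
```

>>> send_rows:
  rows:
    - {"offset": [0.02, -0.021, 0], "twist": [0, 0, 0]}
    - {"offset": [0.02, -0.021, 0], "twist": [0, 0, 0]}
    - {"offset": [0.02, -0.021, 0], "twist": [0, 0, 0]}
    - {"offset": [0.018, -0.019, 0], "twist": [0, 0, 0]}
    - {"offset": [0.012, -0.012, 0], "twist": [0, 0, 0]}

```text
t: 4.32
ee_pos: [559.7, -73.8, 329.1]
orientation: [3.093, 0.48, 0.023]
ft_force: [0.7, 0.2, -0.5]
width: 23.8
```

```bash
python3 go.py 560 -73.5 53 18.1
```

```text
t 4.32 grasp [562.4 -75.2 166.1] yaw 17.7 w 23.8 F [ 0.7  0.2 -0.5] q6 1.12
shift(tool) [ -1.1  -1.7 113. ] world [   0.3    0.3 -113.1] twist [ 0.8 -0.7 -0.4] shift in target axes [  0.3  -0.2 113.1]
```

>>> send_rows:
  rows:
    - {"offset": [0, 0, 0.01], "twist": [0.8, -0.7, -0.4]}
    - {"offset": [0, 0, 0.025], "twist": [0, 0, 0]}
    - {"offset": [0, 0, 0.03], "twist": [0, 0, 0]}
    - {"offset": [0, 0, 0.02], "twist": [0, 0, 0]}
    - {"offset": [0, 0, 0], "twist": [0, 0, 0]}

```text
t: 4.73
ee_pos: [561.8, -71.0, 244.9]
orientation: [-3.1, -0.506, -0.008]
ft_force: [-1.1, 0.2, -0.8]
width: 23.6
```

```bash
python3 go.py 560 -73.5 53 18.1
```

```text
t 4.73 grasp [562.6 -70.8  81.9] yaw 18.5 w 23.6 F [-1.1  0.2 -0.8] q6 1.1
shift(tool) [-2.6  1.8 28.9] world [ -1.8  -2.5 -28.9] twist [ 0.  -0.3  0.4] shift in target axes [-2.5  1.8 28.9]
```

>>> send_rows:
  rows:
    - {"offset": [-0.0025, 0.0018, 0.008], "twist": [0, -0.3, 0.4]}
    - {"offset": [0, 0, 0.01], "twist": [0, 0, 0]}
    - {"offset": [0, 0, 0.006], "twist": [0, 0, 0]}
    - {"offset": [0, 0, 0.002], "twist": [0, 0, 0]}
    - {"offset": [0, 0, 0], "twist": [0, 0, 0]}

```text
t: 5.15
ee_pos: [559.5, -76.0, 218.5]
orientation: [3.103, 0.491, -0.002]
ft_force: [-0.3, 0.3, -0.9]
width: 23.6
```

```bash
python3 go.py 560 -73.5 53 18.1; python3 snap.py scene b1 560 -73.5 40 5
```

```text
t 5.15 grasp [559.4 -76.1  55.5] yaw 18.0 w 23.6 F [-0.3  0.3 -0.9] q6 1.1
shift(tool) [ 1.2 -2.2  2.5] world [ 0.5  2.5 -2.5] twist [ 0.   0.1 -0.1] shift in target axes [ 1.2 -2.2  2.5]
```

View pics/b1.png

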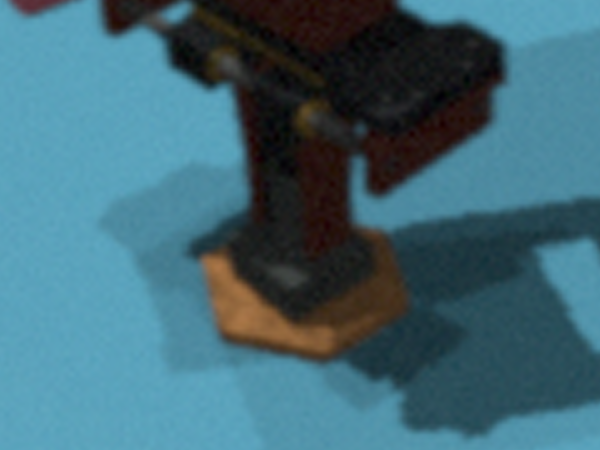

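The hood is at about (302,270), inside the trivet outline (x 200–410, y 225–357) and a few mm above it. I'll lower in small steps and watch the force.

>>> send_rows:
  rows:
    - {"offset": [0.001, -0.002, 0.002], "twist": [0, 0, 0]}
    - {"offset": [0, 0, 0.001], "twist": [0, 0, 0]}
    - {"offset": [0, 0, 0.001], "twist": [0, 0, 0]}
    - {"offset": [0, 0, 0], "twist": [0, 0, 0]}
    - {"offset": [0, 0, 0], "twist": [0, 0, 0]}

```text
t: 5.62
ee_pos: [561.0, -73.5, 216.5]
orientation: [3.101, 0.492, 0.005]
ft_force: [1.1, -0.1, 0.1]
width: 23.6
```

```bash
python3 go.py 560 -73.5 53 18.1
```

```text
t 5.62 grasp [561.5 -73.7  53.5] yaw 18.0 w 23.6 F [ 1.1 -0.1  0.1] q6 1.11
shift(tool) [-0.9 -0.3  0.5] world [-1.  -0.  -0.5] twist [ 0.1 -0.2 -0.1] shift in target axes [-0.9 -0.3  0.5]
```

>>> send_rows:
  rows:
    - {"offset": [0, 0, 0.0015], "twist": [0, 0, 0]}
    - {"offset": [0, 0, 0.001], "twist": [0, 0, 0]}
    - {"offset": [0, 0, 0], "twist": [0, 0, 0]}
    - {"offset": [0, 0, 0], "twist": [0, 0, 0]}
    - {"offset": [0, 0, 0], "twist": [0, 0, 0]}

```text
t: 6.03
ee_pos: [561.2, -73.4, 214.4]
orientation: [3.101, 0.492, 0.006]
ft_force: [-1.0, 0.2, 0.1]
width: 23.5
```

```bash
python3 go.py 560 -73.5 53 18.1
```

```text
t 6.03 grasp [561.9 -73.7  51.4] yaw 18.0 w 23.5 F [-1.   0.2  0.1] q6 1.11
shift(tool) [-1.2 -0.3 -1.6] world [-1.2 -0.1  1.6] twist [ 0.1 -0.2 -0.1] shift in target axes [-1.2 -0.3 -1.6]
```

>>> send_rows:
  rows:
    - {"offset": [0, 0, 0.001], "twist": [0, 0, 0]}
    - {"offset": [0, 0, 0.001], "twist": [0, 0, 0]}
    - {"offset": [0, 0, 0], "twist": [0, 0, 0]}
    - {"offset": [0, 0, 0], "twist": [0, 0, 0]}
    - {"offset": [0, 0, 0], "twist": [0, 0, 0]}

```text
t: 6.45
ee_pos: [561.4, -73.5, 214.9]
orientation: [3.101, 0.492, 0.007]
ft_force: [0.7, 0.2, -0.2]
width: 23.8
```

```bash
python3 go.py 560 -73.5 53 18.1
```

```text
t 6.45 grasp [562.2 -73.7  51.9] yaw 18.0 w 23.8 F [ 0.7  0.2 -0.2] q6 1.11
shift(tool) [-1.3 -0.4 -1.1] world [-1.4 -0.   1.1] twist [ 0.2 -0.2 -0.1] shift in target axes [-1.4 -0.4 -1.1]
```

>>> send_rows:
  rows:
    - {"offset": [0, 0, 0.0015], "twist": [0, 0, 0]}
    - {"offset": [0, 0, 0], "twist": [0, 0, 0]}
    - {"offset": [0, 0, 0.001], "twist": [0, 0, 0]}
    - {"offset": [0, 0, 0], "twist": [0, 0, 0]}
    - {"offset": [0, 0, 0], "twist": [0, 0, 0]}

```text
t: 6.87
ee_pos: [562.2, -73.5, 214.5]
orientation: [3.101, 0.491, 0.01]
ft_force: [1.0, -0.5, 1.3]
width: 23.6
```

Fz is now positive and z has stopped falling, which means contact, so I'll release.

>>> send_rows:
  rows:
    - {"offset": [0, 0, 0], "twist": [0, 0, 0]}
    - {"offset": [0, 0, 0], "twist": [0, 0, 0]}
    - {"offset": [0, 0, 0], "twist": [0, 0, 0]}
    - {"offset": [0, 0, 0], "twist": [0, 0, 0]}
    - {"offset": [0, 0, 0], "twist": [0, 0, 0]}
  gripper: 0.06

```text
t: 7.28
ee_pos: [562.0, -73.5, 213.2]
orientation: [3.101, 0.491, 0.008]
ft_force: [0.6, -0.3, 0.2]
width: 53.8
```

>>> send_rows:
  rows:
    - {"offset": [0, 0, -0.01], "twist": [0, 0, 0]}
    - {"offset": [0, 0, -0.02], "twist": [0, 0, 0]}
    - {"offset": [0, 0, -0.025], "twist": [0, 0, 0]}
    - {"offset": [0, 0, -0.025], "twist": [0, 0, 0]}
    - {"offset": [0, 0, -0.01], "twist": [0, 0, 0]}

```text
t: 7.7
ee_pos: [560.2, -73.2, 304.8]
orientation: [-3.102, -0.492, 0.004]
ft_force: [0.2, -0.5, 0.8]
width: 59.9
```

```bash
python3 go.py 480.8 123 140 38
```

```text
t 7.7 grasp [559.8 -73.2 141.8] yaw 18.0 w 59.9 F [ 0.2 -0.5  0.8] q6 1.11
shift(tool) [ -14.9 -211.2    2. ] world [-79.4 196.2  -1.8] twist [ -0.1   0.1 -20. ] shift in target axes [  58.2 -203.5    1.8]
```

>>> send_rows:
  rows:
    - {"offset": [-0.001, -0.014, 0], "twist": [0, 0, 0]}
    - {"offset": [-0.0015, -0.022, 0], "twist": [0, 0, 0]}
    - {"offset": [-0.0017, -0.024, 0], "twist": [0, 0, 0]}
    - {"offset": [-0.0017, -0.024, 0], "twist": [0, 0, 0]}
    - {"offset": [-0.0017, -0.024, 0], "twist": [0, 0, 0]}

```text
t: 8.12
ee_pos: [518.5, 29.4, 306.8]
orientation: [3.103, 0.48, 0.008]
ft_force: [0.7, -0.2, 0.1]
width: 60.0
```

>>> send_rows:
  rows:
    - {"offset": [-0.0017, -0.024, 0], "twist": [0, 0, 0]}
    - {"offset": [-0.0017, -0.024, 0], "twist": [0, 0, 0]}
    - {"offset": [-0.0017, -0.024, 0], "twist": [0, 0, 0]}
    - {"offset": [-0.0015, -0.02, 0], "twist": [0, 0, 0]}
    - {"offset": [-0.001, -0.011, 0], "twist": [0, 0, 0]}

```text
t: 8.53
ee_pos: [471.7, 133.8, 302.0]
orientation: [3.103, 0.482, -0.004]
ft_force: [0.1, 0.5, -0.3]
width: 60.1
```

>>> send_rows:
  rows:
    - {"offset": [0, 0, 0], "twist": [0, 0, -5]}
    - {"offset": [0, 0, 0], "twist": [0, 0, -5]}
    - {"offset": [0, 0, 0], "twist": [0, 0, -5]}
    - {"offset": [0, 0, 0], "twist": [0, 0, -5]}
    - {"offset": [0, 0, 0], "twist": [0, 0, 0]}

```text
t: 8.95
ee_pos: [464.4, 139.7, 297.4]
orientation: [-2.961, -1.047, 0.018]
ft_force: [-0.2, 0.0, 0.6]
width: 60.3
```

```bash
python3 go.py 480.8 123 95 38; cat > necks.py <<'E'
from m import *
C={"sq":(596,289),"rd":(480,121),"lg":(444,-312),"tr":(560,-74)}
import sys
for cam in("top","scene"):
    p,d=optics.get_image(cam); w=cloud(cam,d)
    for n in sys.argv[1:]:
        c=C[n]; near=np.linalg.norm(w[...,:2]-c,axis=-1)
        zt=np.nanmedian(w[(near<110)&(near>85)][:,2]); hi=(near<45)&(w[...,2]-zt>42)&(w[...,2]-zt<80)&(p.max(-1)<90)
        tp=(near<45)&(w[...,2]-zt>58)&(w[...,2]-zt<80)
        if hi.sum(): print(cam,n,hi.sum(),((np.nanmin(w[hi],0)+np.nanmax(w[hi],0))/2).round(1),"top part",np.nanmean(w[tp],0).round(1),tp.sum())
E
python3 necks.py tr
```

```text
t 8.95 grasp [462.5 139.2 134.4] yaw 38.9 w 60.3 F [-0.2  0.   0.6] q6 1.16
shift(tool) [ 2.7 23.5 39.2] world [ 16.4 -16.7 -39.4] twist [-0.3  0.6  0.9] shift in target axes [ 2.7 23.2 39.4]
top tr 80 [564.1 -72.7  58.3] top part [564.  -72.3  68.1] 75
scene tr 140 [565.8 -69.8  56. ] top part [564.5 -69.3  65.4] 100
```

>>> send_rows:
  rows:
    - {"offset": [0.0005, 0.012, 0.009], "twist": [-0.3, 0.6, 0.9]}
    - {"offset": [0, 0.0115, 0.01], "twist": [0, 0, 0]}
    - {"offset": [0, 0, 0.01], "twist": [0, 0, 0]}
    - {"offset": [0, 0, 0.01], "twist": [0, 0, 0]}
    - {"offset": [0, 0, 0], "twist": [0, 0, 0]}

```text
t: 9.47
ee_pos: [479.1, 120.8, 255.1]
orientation: [2.978, 1.001, -0.0]
ft_force: [-0.5, -0.0, 0.6]
width: 59.9
```

```bash
python3 go.py 479 121 51 38
```

```text
t 9.47 grasp [479.1 120.8  92.1] yaw 37.1 w 59.9 F [-0.5 -0.   0.6] q6 1.15
shift(tool) [ 0.  -0.3 41.1] world [ -0.1   0.2 -41.1] twist [-0.   0.  -0.9] shift in target axes [ 0.  -0.3 41.1]
```

>>> send_rows:
  rows:
    - {"offset": [0, 0, 0.011], "twist": [0, 0, -0.9]}
    - {"offset": [0, 0, 0.011], "twist": [0, 0, 0]}
    - {"offset": [0, 0, 0.011], "twist": [0, 0, 0]}
    - {"offset": [0, 0, 0.006], "twist": [0, 0, 0]}
    - {"offset": [0, 0, 0], "twist": [0, 0, 0]}

```text
t: 9.88
ee_pos: [478.2, 121.1, 211.9]
orientation: [-2.971, -1.02, 0.006]
ft_force: [0.6, -0.3, 0.8]
width: 59.9
```

```bash
python3 go.py 479 121 50.5 38; python3 snap.py scene c1 480 122 40 5
```

```text
t 9.88 grasp [477.6 121.   48.9] yaw 37.9 w 59.9 F [ 0.6 -0.3  0.8] q6 1.13
shift(tool) [ 0.6  0.5 -1.6] world [ 0.8 -0.1  1.6] twist [-0.1  0.2 -0.1] shift in target axes [ 0.6  0.5 -1.6]
```

View pics/c1.png

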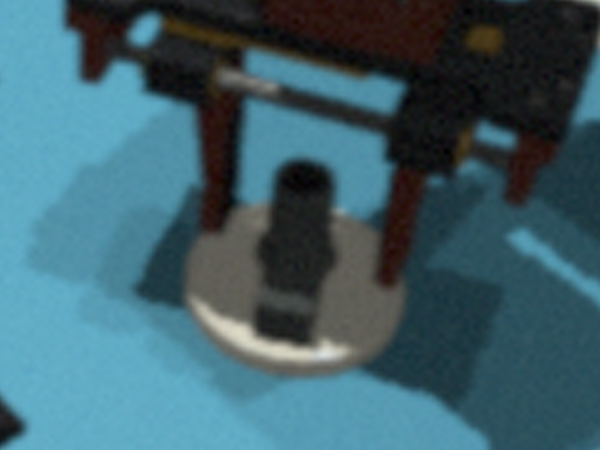

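The slot nozzle's neck at (303,210) is centred between the fingers at (215,225) and (388,280), so I'll grip it and lift.

>>> send_rows:
  rows:
    - {"offset": [0, 0, 0], "twist": [0, 0, 0]}
    - {"offset": [0, 0, 0], "twist": [0, 0, 0]}
    - {"offset": [0, 0, 0], "twist": [0, 0, 0]}
    - {"offset": [0, 0, 0], "twist": [0, 0, 0]}
    - {"offset": [0, 0, 0], "twist": [0, 0, 0]}
  gripper: 0.01

```text
t: 10.35
ee_pos: [478.9, 121.4, 213.6]
orientation: [-2.971, -1.02, 0.002]
ft_force: [-0.1, 1.0, -0.0]
width: 30.1
```

>>> send_rows:
  rows:
    - {"offset": [0, 0, 0], "twist": [0, 0, 0]}
    - {"offset": [0, 0, 0], "twist": [0, 0, 0]}
    - {"offset": [0, 0, 0], "twist": [0, 0, 0]}
    - {"offset": [0, 0, 0], "twist": [0, 0, 0]}
    - {"offset": [0, 0, 0], "twist": [0, 0, 0]}

```text
t: 10.77
ee_pos: [479.1, 121.4, 214.4]
orientation: [-2.971, -1.02, -0.0]
ft_force: [0.5, -0.0, 0.7]
width: 23.5
```

```bash
python3 go.py 441.5 -315 155 -20
```

```text
t 10.77 grasp [479.1 121.5  51.4] yaw 37.9 w 23.5 F [ 0.5 -0.   0.7] q6 1.13
shift(tool) [-297.7  321.3 -103.7] world [ -37.6 -436.4  103.6] twist [-0.  -0.  57.9] shift in target axes [ 113.9  423.  -103.6]
```

>>> send_rows:
  rows:
    - {"offset": [0, 0, -0.01], "twist": [0, 0, 0]}
    - {"offset": [0, 0, -0.02], "twist": [0, 0, 0]}
    - {"offset": [0, 0, -0.025], "twist": [0, 0, 0]}
    - {"offset": [0, 0, -0.025], "twist": [0, 0, 0]}
    - {"offset": [0, 0, -0.02], "twist": [0, 0, 0]}

```text
t: 11.18
ee_pos: [477.2, 121.0, 315.6]
orientation: [-2.97, -1.019, 0.018]
ft_force: [0.5, 0.5, -1.1]
width: 23.4
```

```bash
python3 go.py 441.5 -315 155 -20
```

```text
t 11.18 grasp [475.4 120.6 152.6] yaw 37.9 w 23.4 F [ 0.5  0.5 -1.1] q6 1.13
shift(tool) [-296.   322.1   -1. ] world [ -35.7 -436.     2.4] twist [ 0.   0.7 57.9] shift in target axes [115.5 421.9  -2.4]
```

>>> send_rows:
  rows:
    - {"offset": [-0.012, 0.013, 0], "twist": [0, 0.7, 0]}
    - {"offset": [-0.02, 0.022, 0], "twist": [0, 0, 0]}
    - {"offset": [-0.0217, 0.0236, 0], "twist": [0, 0, 0]}
    - {"offset": [-0.0217, 0.0236, 0], "twist": [0, 0, 0]}
    - {"offset": [-0.0217, 0.0236, 0], "twist": [0, 0, 0]}

```text
t: 11.6
ee_pos: [467.7, -21.8, 324.6]
orientation: [-2.963, -1.033, -0.027]
ft_force: [0.6, -0.2, -0.8]
width: 23.6
```

>>> send_rows:
  rows:
    - {"offset": [-0.0217, 0.0236, 0], "twist": [0, 0, 0]}
    - {"offset": [-0.0217, 0.0236, 0], "twist": [0, 0, 0]}
    - {"offset": [-0.0217, 0.0236, 0], "twist": [0, 0, 0]}
    - {"offset": [-0.0217, 0.0236, 0], "twist": [0, 0, 0]}
    - {"offset": [-0.0217, 0.0236, 0], "twist": [0, 0, 0]}

```text
t: 12.02
ee_pos: [453.6, -189.0, 327.3]
orientation: [-2.964, -1.036, -0.031]
ft_force: [0.1, 0.4, -0.4]
width: 23.2
```

```bash
python3 go.py 441.5 -315 155 -20
```

```text
t 12.02 grasp [ 456.6 -187.7  164.3] yaw 38.5 w 23.2 F [ 0.1  0.4 -0.4] q6 0.46
shift(tool) [-88.2  91.    8.1] world [ -12.1 -126.    -9.3] twist [-0.3 -1.2 58.5] shift in target axes [ 31.7 122.6   9.3]
```

>>> send_rows:
  rows:
    - {"offset": [-0.02, 0.021, 0], "twist": [-0.3, -1.2, 0]}
    - {"offset": [-0.02, 0.021, 0], "twist": [0, 0, 0]}
    - {"offset": [-0.02, 0.021, 0], "twist": [0, 0, 0]}
    - {"offset": [-0.018, 0.018, 0], "twist": [0, 0, 0]}
    - {"offset": [-0.01, 0.01, 0], "twist": [0, 0, 3]}

```text
t: 12.43
ee_pos: [438.6, -324.4, 331.9]
orientation: [2.98, 0.949, 0.004]
ft_force: [0.3, 0.9, 0.1]
width: 23.4
```

>>> send_rows:
  rows:
    - {"offset": [0, 0, 0], "twist": [0, 0, 6]}
    - {"offset": [0, 0, 0], "twist": [0, 0, 6]}
    - {"offset": [0, 0, 0], "twist": [0, 0, 6]}
    - {"offset": [0, 0, 0], "twist": [0, 0, 6]}
    - {"offset": [0, 0, 0], "twist": [0, 0, 6]}

```text
t: 12.85
ee_pos: [436.7, -329.2, 335.4]
orientation: [3.125, 0.098, 0.012]
ft_force: [-1.1, 0.3, -1.0]
width: 23.1
```

>>> send_rows:
  rows:
    - {"offset": [0, 0, 0], "twist": [0, 0, 6]}
    - {"offset": [0, 0, 0], "twist": [0, 0, 6]}
    - {"offset": [0, 0, 0], "twist": [0, 0, 6]}
    - {"offset": [0, 0, 0], "twist": [0, 0, 5]}
    - {"offset": [0, 0, 0], "twist": [0, 0, 2]}

```text
t: 13.27
ee_pos: [435.7, -328.8, 338.8]
orientation: [3.066, -0.623, 0.018]
ft_force: [0.6, 0.1, -1.2]
width: 23.3
```

```bash
python3 go.py 441.5 -315 52 -20
```

```text
t 13.27 grasp [ 437.1 -331.2  175.8] yaw -23.0 w 23.3 F [ 0.6  0.1 -1.2] q6 1.31
shift(tool) [ -1.7 -16.2 123.6] world [   5.8   13.8 -123.8] twist [ 0.6 -0.8 -3. ] shift in target axes [  0.8 -15.  123.8]
```

>>> send_rows:
  rows:
    - {"offset": [0.0, -0.008, 0.01], "twist": [0.6, -0.8, -3]}
    - {"offset": [0.0005, -0.0075, 0.025], "twist": [0, 0, 0]}
    - {"offset": [0, 0, 0.03], "twist": [0, 0, 0]}
    - {"offset": [0, 0, 0.025], "twist": [0, 0, 0]}
    - {"offset": [0, 0, 0], "twist": [0, 0, 0]}

```text
t: 13.68
ee_pos: [443.0, -314.9, 252.1]
orientation: [3.091, -0.545, 0.01]
ft_force: [-2.1, 0.7, 0.7]
width: 23.5
```

```bash
python3 go.py 441.5 -315 52 -20
```

```text
t 13.68 grasp [ 444.  -315.6   89.1] yaw -20.0 w 23.5 F [-2.1  0.7  0.7] q6 1.28
shift(tool) [-1.7  0.5 37.1] world [ -1.5  -0.1 -37.1] twist [ 0.1 -0.4 -0. ] shift in target axes [-1.4  0.6 37.1]
```

>>> send_rows:
  rows:
    - {"offset": [-0.0015, 0.0005, 0.01], "twist": [0.1, -0.4, 0]}
    - {"offset": [0, 0, 0.012], "twist": [0, 0, 0]}
    - {"offset": [0, 0, 0.007], "twist": [0, 0, 0]}
    - {"offset": [0, 0, 0.002], "twist": [0, 0, 0]}
    - {"offset": [0, 0, 0], "twist": [0, 0, 0]}

```text
t: 14.1
ee_pos: [442.1, -315.8, 222.1]
orientation: [3.092, -0.546, 0.003]
ft_force: [-0.4, 0.0, -0.3]
width: 23.5
```

```bash
python3 go.py 441.5 -315 51 -20;  python3 snap.py scene d1 441.5 -315 20 6
```

```text
t 14.1 grasp [ 442.4 -316.1   59.1] yaw -20.0 w 23.5 F [-0.4  0.  -0.3] q6 1.28
shift(tool) [-0.9 -0.5  8.1] world [-0.6  0.8 -8.1] twist [ 0.1 -0.1 -0. ] shift in target axes [-0.9 -0.5  8.1]
```

View pics/d1.png

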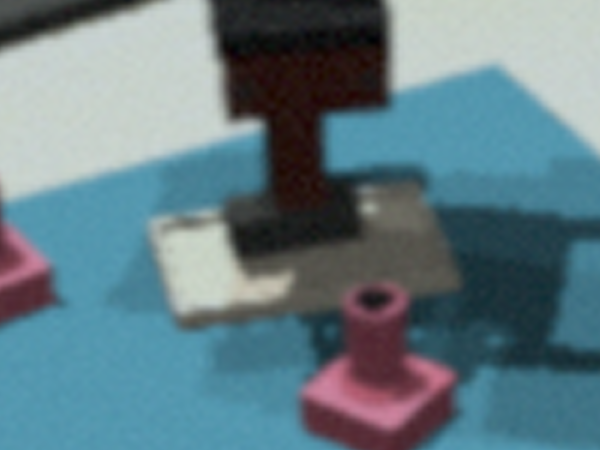

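The slot hood, about (230,235)–(360,240), is parallel to the oblong dish and near its middle. I'll lower it.

>>> send_rows:
  rows:
    - {"offset": [-0.001, -0.0005, 0.004], "twist": [0, 0, 0]}
    - {"offset": [0, 0, 0.003], "twist": [0, 0, 0]}
    - {"offset": [0, 0, 0.001], "twist": [0, 0, 0]}
    - {"offset": [0, 0, 0.001], "twist": [0, 0, 0]}
    - {"offset": [0, 0, 0], "twist": [0, 0, 0]}

```text
t: 14.57
ee_pos: [442.1, -315.6, 214.5]
orientation: [3.091, -0.546, 0.009]
ft_force: [-0.1, -0.0, -1.4]
width: 23.1
```

>>> send_rows:
  rows:
    - {"offset": [0, 0, 0.001], "twist": [0, 0, 0]}
    - {"offset": [0, 0, 0], "twist": [0, 0, 0]}
    - {"offset": [0, 0, 0.001], "twist": [0, 0, 0]}
    - {"offset": [0, 0, 0], "twist": [0, 0, 0]}
    - {"offset": [0, 0, 0], "twist": [0, 0, 0]}

```text
t: 14.98
ee_pos: [442.7, -315.9, 214.3]
orientation: [3.09, -0.546, 0.012]
ft_force: [-0.5, -0.0, -0.9]
width: 23.7
```

```bash
python3 go.py 441.5 -315 51 -20
```

```text
t 14.98 grasp [ 443.8 -316.7   51.3] yaw -20.0 w 23.7 F [-0.5 -0.  -0.9] q6 1.28
shift(tool) [-1.4 -0.4  0.3] world [-1.2  0.9 -0.3] twist [ 0.1 -0.5 -0. ] shift in target axes [-1.4 -0.4  0.3]
```

>>> send_rows:
  rows:
    - {"offset": [-0.001, 0, 0.0015], "twist": [0.1, -0.5, 0]}
    - {"offset": [0, 0, 0], "twist": [0, 0, 0]}
    - {"offset": [0, 0, 0.0015], "twist": [0, 0, 0]}
    - {"offset": [0, 0, 0], "twist": [0, 0, 0]}
    - {"offset": [0, 0, 0], "twist": [0, 0, 0]}

```text
t: 15.4
ee_pos: [444.0, -316.8, 214.1]
orientation: [3.09, -0.546, 0.009]
ft_force: [0.5, 0.5, 0.3]
width: 23.4
```

```bash
python3 go.py 441.5 -315 51 -20
```

```text
t 15.4 grasp [ 444.9 -317.6   51.1] yaw -20.1 w 23.4 F [0.5 0.5 0.3] q6 1.28
shift(tool) [-3.  -0.9  0. ] world [-2.5  1.8 -0.1] twist [ 0.1 -0.4 -0.1] shift in target axes [-3.  -0.9  0.1]
```

>>> send_rows:
  rows:
    - {"offset": [-0.0015, -0.0005, -0.003], "twist": [0.1, -0.4, 0]}
    - {"offset": [-0.0015, -0.0005, 0], "twist": [0, 0, 0]}
    - {"offset": [0, 0, 0.0005], "twist": [0, 0, 0]}
    - {"offset": [0, 0, 0.001], "twist": [0, 0, 0]}
    - {"offset": [0, 0, 0], "twist": [0, 0, 0]}

```text
t: 15.82
ee_pos: [440.5, -314.2, 214.4]
orientation: [-3.093, 0.547, 0.006]
ft_force: [0.1, 0.3, -0.7]
width: 23.9
```

```bash
python3 go.py 441.5 -315 51 -20
```

```text
t 15.82 grasp [ 439.9 -313.9   51.4] yaw -20.1 w 23.9 F [ 0.1  0.3 -0.7] q6 1.28
shift(tool) [1.2 0.4 0.4] world [ 1.  -0.8 -0.4] twist [-0.   0.2 -0.1] shift in target axes [1.2 0.4 0.4]
```

Within about 1 mm and at floor height, so I'll release and rise.

>>> send_rows:
  rows:
    - {"offset": [0, 0, 0.0005], "twist": [0, 0, 0]}
    - {"offset": [0, 0, 0], "twist": [0, 0, 0]}
    - {"offset": [0, 0, 0], "twist": [0, 0, 0]}
    - {"offset": [0, 0, 0], "twist": [0, 0, 0]}
    - {"offset": [0, 0, 0], "twist": [0, 0, 0]}
  gripper: 0.06

```text
t: 16.23
ee_pos: [440.5, -314.2, 213.5]
orientation: [-3.093, 0.547, 0.007]
ft_force: [-0.1, 0.1, 0.2]
width: 53.5
```

>>> send_rows:
  rows:
    - {"offset": [0, 0, -0.01], "twist": [0, 0, 0]}
    - {"offset": [0, 0, -0.02], "twist": [0, 0, 0]}
    - {"offset": [0, 0, -0.03], "twist": [0, 0, 0]}
    - {"offset": [0, 0, -0.03], "twist": [0, 0, 0]}
    - {"offset": [0, 0, -0.02], "twist": [0, 0, 0]}

```text
t: 16.65
ee_pos: [439.6, -313.4, 324.8]
orientation: [-3.088, 0.546, 0.022]
ft_force: [0.3, 0.2, 0.4]
width: 60.0
```

```bash
python3 go.py 594 287.5 150 5
```

```text
t 16.65 grasp [ 437.5 -312.   161.8] yaw -20.1 w 60.0 F [0.3 0.2 0.4] q6 1.28
shift(tool) [ -60.8 -617.4   14.9] world [154.4 600.9 -11.8] twist [ -0.4   0.8 -25.1] shift in target axes [ 206.2 -585.2   11.8]
```

>>> send_rows:
  rows:
    - {"offset": [0, 0, 0], "twist": [-0.4, 0.8, -5.5]}
    - {"offset": [0, 0, 0], "twist": [0, 0, -5.5]}
    - {"offset": [0, 0, 0], "twist": [0, 0, -5.5]}
    - {"offset": [0, 0, 0], "twist": [0, 0, -5.5]}
    - {"offset": [0, 0, 0], "twist": [0, 0, -3]}

```text
t: 17.07
ee_pos: [440.9, -314.4, 336.6]
orientation: [3.124, 0.164, 0.017]
ft_force: [-0.9, -0.5, -0.2]
width: 59.7
```

>>> send_rows:
  rows:
    - {"offset": [0.006, -0.017, 0], "twist": [0, 0, 0]}
    - {"offset": [0.01, -0.028, 0], "twist": [0, 0, 0]}
    - {"offset": [0.0115, -0.0325, 0], "twist": [0, 0, 0]}
    - {"offset": [0.0115, -0.0325, 0], "twist": [0, 0, 0]}
    - {"offset": [0.0115, -0.0325, 0], "twist": [0, 0, 0]}

```text
t: 17.48
ee_pos: [476.2, -168.1, 339.8]
orientation: [3.119, 0.155, 0.027]
ft_force: [-0.3, -0.6, -0.9]
width: 60.0
```

>>> send_rows:
  rows:
    - {"offset": [0.0115, -0.0325, 0], "twist": [0, 0, 0]}
    - {"offset": [0.0115, -0.0325, 0], "twist": [0, 0, 0]}
    - {"offset": [0.0115, -0.0325, 0], "twist": [0, 0, 0]}
    - {"offset": [0.0115, -0.0325, 0], "twist": [0, 0, 0]}
    - {"offset": [0.0115, -0.0325, 0], "twist": [0, 0, 0]}

```text
t: 17.9
ee_pos: [517.6, 7.4, 342.3]
orientation: [3.118, 0.152, 0.034]
ft_force: [0.7, -0.3, 0.9]
width: 60.0
```

```bash
python3 go.py 594 287.5 150 5
```

```text
t 17.9 grasp [521.3   4.4 179.4] yaw 5.6 w 60.0 F [ 0.7 -0.3  0.9] q6 1.49
shift(tool) [ 102.7 -272.    25.9] world [ 76.4 280.1 -29.3] twist [ 1.2 -1.2  0.6] shift in target axes [ 100.5 -272.4   29.3]
```

>>> send_rows:
  rows:
    - {"offset": [0.011, -0.03, 0], "twist": [1.2, -1.2, 0.6]}
    - {"offset": [0.011, -0.03, 0], "twist": [0, 0, 0]}
    - {"offset": [0.011, -0.03, 0], "twist": [0, 0, 0]}
    - {"offset": [0.011, -0.03, 0], "twist": [0, 0, 0]}
    - {"offset": [0.011, -0.03, 0], "twist": [0, 0, 0]}

```text
t: 18.32
ee_pos: [558.9, 171.0, 346.8]
orientation: [-3.137, -0.138, -0.003]
ft_force: [0.4, -0.6, 0.5]
width: 59.9
```

>>> send_rows:
  rows:
    - {"offset": [0.011, -0.03, 0], "twist": [0, 0, 0]}
    - {"offset": [0.011, -0.029, 0], "twist": [0, 0, 0]}
    - {"offset": [0.01, -0.027, 0], "twist": [0, 0, 0]}
    - {"offset": [0.006, -0.015, 0.01], "twist": [0, 0, 0]}
    - {"offset": [0, 0, 0], "twist": [0, 0, 0]}

```text
t: 18.73
ee_pos: [588.7, 286.6, 342.2]
orientation: [-3.133, -0.146, -0.013]
ft_force: [-0.5, -0.4, -0.6]
width: 60.1
```

```bash
python3 go.py 594 287.5 92 5; python3 necks.py lg
```

```text
t 18.73 grasp [590.  287.5 179.2] yaw 5.3 w 60.1 F [-0.5 -0.4 -0.6] q6 1.91
shift(tool) [ 4.6 -0.  87.3] world [  5.3   0.9 -87.2] twist [-0.3 -0.5  0.3] shift in target axes [ 5.3 -0.5 87.2]
top lg 78 [ 442.5 -312.4   58.7] top part [ 442.2 -313.    66. ] 74
scene lg 78 [ 443.6 -310.    55.1] top part [ 441.6 -310.    63.7] 58
```

>>> send_rows:
  rows:
    - {"offset": [0.0053, 0.001, 0.015], "twist": [-0.3, -0.5, 0.3]}
    - {"offset": [0, 0, 0.025], "twist": [0, 0, 0]}
    - {"offset": [0, 0, 0.025], "twist": [0, 0, 0]}
    - {"offset": [0, 0, 0.015], "twist": [0, 0, 0]}
    - {"offset": [0, 0, 0], "twist": [0, 0, 0]}

```text
t: 19.25
ee_pos: [594.6, 277.8, 267.0]
orientation: [3.138, 0.129, 0.007]
ft_force: [-1.4, -0.3, -0.2]
width: 60.1
```

```bash
python3 go.py 594 286.5 51 5;  python3 snap.py scene e1 594 287 50 4
```

```text
t 19.25 grasp [595.4 277.7 104. ] yaw 4.7 w 60.1 F [-1.4 -0.3 -0.2] q6 1.91
shift(tool) [-0.1 -8.8 53. ] world [ -0.6   8.7 -53. ] twist [ 0.  -0.3 -0.3] shift in target axes [ 0.2 -8.8 53. ]
```

View pics/e1.png

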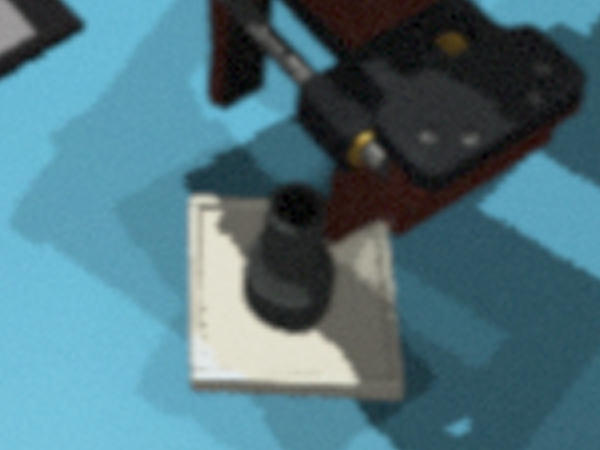

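The round nozzle's neck top is at (297,205). The arm is 9 mm short in y, so I'll correct that before going down.

>>> send_rows:
  rows:
    - {"offset": [0, -0.0088, 0], "twist": [0, -0.3, -0.3]}
    - {"offset": [0, 0, 0.01], "twist": [0, 0, 0]}
    - {"offset": [0, 0, 0], "twist": [0, 0, 0]}
    - {"offset": [0, 0, 0], "twist": [0, 0, 0]}
    - {"offset": [0, 0, 0], "twist": [0, 0, 0]}

```text
t: 19.72
ee_pos: [595.6, 285.9, 263.2]
orientation: [-3.137, -0.135, -0.009]
ft_force: [-0.2, 0.3, -0.2]
width: 60.0
```

```bash
python3 go.py 594 286.5 51 5
```

```text
t 19.72 grasp [596.5 286.3 100.2] yaw 4.9 w 60.0 F [-0.2  0.3 -0.2] q6 1.92
shift(tool) [-1.9 -0.6 49.1] world [ -1.6   0.6 -49.2] twist [-0.1 -0.3 -0.1] shift in target axes [-1.6 -0.7 49.2]
```

>>> send_rows:
  rows:
    - {"offset": [-0.0015, -0.0006, 0.011], "twist": [-0.1, -0.3, 0]}
    - {"offset": [0, 0, 0.013], "twist": [0, 0, 0]}
    - {"offset": [0, 0, 0.013], "twist": [0, 0, 0]}
    - {"offset": [0, 0, 0.0085], "twist": [0, 0, 0]}
    - {"offset": [0, 0, 0.0], "twist": [0, 0, 0]}

```text
t: 20.13
ee_pos: [594.1, 286.8, 214.3]
orientation: [-3.138, -0.135, -0.003]
ft_force: [-0.5, 0.0, 0.6]
width: 60.2
```

>>> send_rows:
  rows:
    - {"offset": [0, 0, 0], "twist": [0, 0, 0]}
    - {"offset": [0, 0, 0], "twist": [0, 0, 0]}
    - {"offset": [0, 0, 0], "twist": [0, 0, 0]}
    - {"offset": [0, 0, 0], "twist": [0, 0, 0]}
    - {"offset": [0, 0, 0], "twist": [0, 0, 0]}

```text
t: 20.55
ee_pos: [593.9, 286.6, 212.4]
orientation: [3.138, 0.135, -0.001]
ft_force: [0.2, -0.4, -0.6]
width: 60.0
```

```bash
python3 go.py 594 286.5 51 5
```

```text
t 20.55 grasp [593.8 286.5  49.4] yaw 4.9 w 60.0 F [ 0.2 -0.4 -0.6] q6 1.92
shift(tool) [ 0.1  0.1 -1.6] world [ 0.1 -0.1  1.6] twist [ 0.   0.  -0.1] shift in target axes [ 0.1  0.1 -1.6]
```

>>> send_rows:
  rows:
    - {"offset": [0, 0, -0.001], "twist": [0, 0, 0]}
    - {"offset": [0, 0, 0], "twist": [0, 0, 0]}
    - {"offset": [0, 0, 0], "twist": [0, 0, 0]}
    - {"offset": [0, 0, 0], "twist": [0, 0, 0]}
    - {"offset": [0, 0, 0], "twist": [0, 0, 0]}
  gripper: 0.01

```text
t: 20.97
ee_pos: [594.5, 286.9, 215.3]
orientation: [-3.138, -0.135, -0.004]
ft_force: [-1.3, -0.1, 0.4]
width: 29.9
```

>>> send_rows:
  rows:
    - {"offset": [0, 0, 0], "twist": [0, 0, 0]}
    - {"offset": [0, 0, 0], "twist": [0, 0, 0]}
    - {"offset": [0, 0, 0], "twist": [0, 0, 0]}
    - {"offset": [0, 0, 0], "twist": [0, 0, 0]}
    - {"offset": [0, 0, 0], "twist": [0, 0, 0]}

```text
t: 21.38
ee_pos: [594.4, 286.9, 215.4]
orientation: [-3.138, -0.135, -0.004]
ft_force: [-0.5, -0.3, 0.5]
width: 23.5
```

```bash
python3 go.py 479 121 150 5
```

```text
t 21.38 grasp [594.8 286.9  52.4] yaw 4.9 w 23.5 F [-0.5 -0.3  0.5] q6 1.92
shift(tool) [-129.1  155.3  -98. ] world [-115.4 -165.9   97.6] twist [-0.  -0.1 -0.1] shift in target axes [-129.5  155.2  -97.6]
```

>>> send_rows:
  rows:
    - {"offset": [0, 0, -0.01], "twist": [0, 0, 0]}
    - {"offset": [0, 0, -0.02], "twist": [0, 0, 0]}
    - {"offset": [0, 0, -0.025], "twist": [0, 0, 0]}
    - {"offset": [0, 0, -0.025], "twist": [0, 0, 0]}
    - {"offset": [0, 0, -0.01], "twist": [0, 0, 0]}

```text
t: 21.8
ee_pos: [592.9, 286.2, 306.2]
orientation: [3.136, 0.135, -0.01]
ft_force: [1.2, 0.4, -0.6]
width: 23.4
```

```bash
python3 go.py 479 121 150 5
```

```text
t 21.8 grasp [591.9 285.6 143.2] yaw 4.9 w 23.4 F [ 1.2  0.4 -0.6] q6 1.92
shift(tool) [-127.7  154.8   -5.6] world [-113.9 -165.2    6.8] twist [ 0.2  0.4 -0.1] shift in target axes [-127.8  154.6   -6.8]
```

>>> send_rows:
  rows:
    - {"offset": [-0.008, 0.01, 0], "twist": [0.2, 0.4, 0]}
    - {"offset": [-0.013, 0.016, 0], "twist": [0, 0, 0]}
    - {"offset": [-0.015, 0.018, 0], "twist": [0, 0, 0]}
    - {"offset": [-0.015, 0.018, 0], "twist": [0, 0, 0]}
    - {"offset": [-0.015, 0.018, 0], "twist": [0, 0, 0]}

```text
t: 22.22
ee_pos: [535.0, 201.9, 311.6]
orientation: [-3.132, -0.141, -0.022]
ft_force: [-0.8, -0.4, -0.9]
width: 23.1
```

>>> send_rows:
  rows:
    - {"offset": [-0.015, 0.018, 0], "twist": [0, 0, 0]}
    - {"offset": [-0.015, 0.018, 0], "twist": [0, 0, 0]}
    - {"offset": [-0.014, 0.017, 0], "twist": [0, 0, 0]}
    - {"offset": [-0.01, 0.012, 0], "twist": [0, 0, 0]}
    - {"offset": [-0.003, 0.004, 0], "twist": [0, 0, 0]}

```text
t: 22.63
ee_pos: [478.6, 122.6, 310.5]
orientation: [-3.133, -0.14, -0.018]
ft_force: [0.2, -0.5, -0.4]
width: 23.4
```

```bash
python3 go.py 479 121 53 5
```

```text
t 22.63 grasp [480.5 123.6 147.5] yaw 5.1 w 23.4 F [ 0.2 -0.5 -0.4] q6 1.7
shift(tool) [-0.9  2.1 94.5] world [  0.4  -1.6 -94.5] twist [-0.3 -0.7  0.1] shift in target axes [ 0.3  1.6 94.5]
```

>>> send_rows:
  rows:
    - {"offset": [0, 0.0016, 0.01], "twist": [-0.3, -0.7, 0.1]}
    - {"offset": [0, 0, 0.025], "twist": [0, 0, 0]}
    - {"offset": [0, 0, 0.025], "twist": [0, 0, 0]}
    - {"offset": [0, 0, 0.015], "twist": [0, 0, 0]}
    - {"offset": [0, 0, 0], "twist": [0, 0, 0]}

```text
t: 23.05
ee_pos: [481.7, 121.8, 233.2]
orientation: [-3.138, -0.134, -0.008]
ft_force: [0.4, -0.0, 0.2]
width: 23.2
```

```bash
python3 go.py 479 121 53 5
```

```text
t 23.05 grasp [482.6 121.9  70.2] yaw 4.9 w 23.2 F [ 0.4 -0.   0.2] q6 1.71
shift(tool) [-2.9  0.6 17.1] world [ -2.7  -0.8 -17.2] twist [-0.  -0.3 -0.1] shift in target axes [-2.8  0.6 17.2]
```

>>> send_rows:
  rows:
    - {"offset": [-0.0028, 0.0005, 0.005], "twist": [0, -0.3, 0]}
    - {"offset": [0, 0, 0.006], "twist": [0, 0, 0]}
    - {"offset": [0, 0, 0.003], "twist": [0, 0, 0]}
    - {"offset": [0, 0, 0.002], "twist": [0, 0, 0]}
    - {"offset": [0, 0, 0], "twist": [0, 0, 0]}

```text
t: 23.47
ee_pos: [480.6, 122.7, 215.8]
orientation: [-3.139, -0.136, -0.0]
ft_force: [-0.1, 0.6, -1.8]
width: 23.6
```

```bash
python3 go.py 479 121 52 5
```

```text
t 23.47 grasp [480.6 122.7  52.8] yaw 5.0 w 23.6 F [-0.1  0.6 -1.8] q6 1.71
shift(tool) [-1.8  1.6  0.8] world [-1.6 -1.7 -0.8] twist [ 0. -0. -0.] shift in target axes [-1.8  1.6  0.8]
```

>>> send_rows:
  rows:
    - {"offset": [-0.0015, 0.0015, 0.0], "twist": [0, 0, 0]}
    - {"offset": [0, 0, 0.001], "twist": [0, 0, 0]}
    - {"offset": [0, 0, 0.0005], "twist": [0, 0, 0]}
    - {"offset": [0, 0, 0], "twist": [0, 0, 0]}
    - {"offset": [0, 0, 0], "twist": [0, 0, 0]}

```text
t: 23.88
ee_pos: [479.9, 121.1, 215.9]
orientation: [-3.138, -0.136, -0.006]
ft_force: [-0.0, -0.2, -1.2]
width: 23.9
```

```bash
python3 go.py 479 121 52 5; python3 snap.py scene f1 479 121 30 6
```

```text
t 23.88 grasp [480.5 121.3  52.9] yaw 5.0 w 23.9 F [-0.  -0.2 -1.2] q6 1.71
shift(tool) [-0.9  0.   0.9] world [-0.9 -0.1 -0.9] twist [-0.  -0.2 -0. ] shift in target axes [-0.9  0.   0.9]
```

View pics/f1.png

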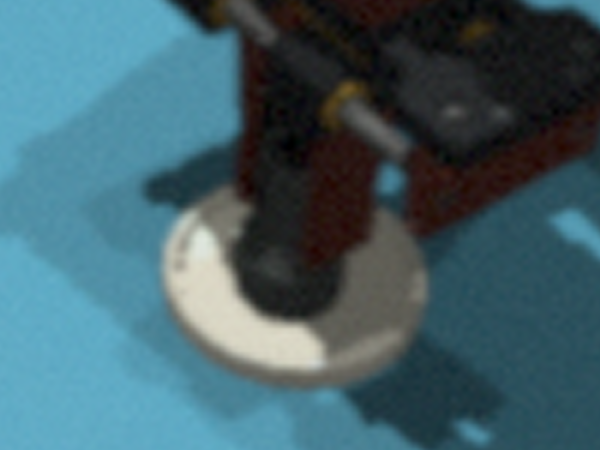

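The round hood is at about (290,285) and the round dish is centred at about (295,282). I'll lower the last millimetre and release.

>>> send_rows:
  rows:
    - {"offset": [-0.0005, 0, 0.0015], "twist": [0, 0, 0]}
    - {"offset": [0, 0, 0.0005], "twist": [0, 0, 0]}
    - {"offset": [0, 0, 0], "twist": [0, 0, 0]}
    - {"offset": [0, 0, 0], "twist": [0, 0, 0]}
    - {"offset": [0, 0, 0], "twist": [0, 0, 0]}

```text
t: 24.35
ee_pos: [479.8, 121.1, 215.7]
orientation: [-3.138, -0.136, -0.009]
ft_force: [-0.4, -0.4, 0.2]
width: 24.0
```

>>> send_rows:
  rows:
    - {"offset": [0, 0, 0], "twist": [0, 0, 0]}
    - {"offset": [0, 0, 0], "twist": [0, 0, 0]}
    - {"offset": [0, 0, 0], "twist": [0, 0, 0]}
    - {"offset": [0, 0, 0], "twist": [0, 0, 0]}
    - {"offset": [0, 0, 0], "twist": [0, 0, 0]}
  gripper: 0.06

```text
t: 24.77
ee_pos: [479.9, 121.2, 215.4]
orientation: [-3.138, -0.136, -0.009]
ft_force: [0.3, -0.2, 0.2]
width: 53.0
```

>>> send_rows:
  rows:
    - {"offset": [0, 0, -0.01], "twist": [0, 0, 0]}
    - {"offset": [0, 0, -0.02], "twist": [0, 0, 0]}
    - {"offset": [0, 0, -0.025], "twist": [0, 0, 0]}
    - {"offset": [0, 0, -0.025], "twist": [0, 0, 0]}
    - {"offset": [0, 0, -0.02], "twist": [0, 0, 0]}

```text
t: 25.18
ee_pos: [477.7, 120.6, 316.8]
orientation: [3.138, 0.136, -0.008]
ft_force: [1.3, 0.4, -0.1]
width: 60.1
```

```bash
python3 go.py 561.5 -73.5 150 18
```

```text
t 25.18 grasp [476.9 120.4 153.8] yaw 5.0 w 60.1 F [ 1.3  0.4 -0.1] q6 1.71
shift(tool) [ 66.8 200.6   3.6] world [  83.8 -194.1   -3.8] twist [  0.    0.3 -13. ] shift in target axes [ 19.8 210.5   3.8]
```

>>> send_rows:
  rows:
    - {"offset": [0.004, 0.012, 0], "twist": [0, 0.3, 0]}
    - {"offset": [0.007, 0.021, 0], "twist": [0, 0, 0]}
    - {"offset": [0.0075, 0.0225, 0], "twist": [0, 0, 0]}
    - {"offset": [0.0075, 0.0225, 0], "twist": [0, 0, 0]}
    - {"offset": [0.0075, 0.0225, 0], "twist": [0, 0, 0]}

```text
t: 25.6
ee_pos: [521.3, 21.7, 323.6]
orientation: [-3.137, -0.148, -0.02]
ft_force: [0.8, -0.2, 1.0]
width: 60.0
```

```bash
python3 necks.py rd lg; python3 - <<'E'
from m import *
p,d=optics.get_image("top"); cv2.imwrite("pics/top2.png",p)
H,s,v=cv2.split(cv2.cvtColor(p,cv2.COLOR_BGR2HSV))
for n,c in {"tr":(564,-72),"rd":(480,121),"lg":(443,-313)}.items():
    m=np.zeros(v.shape,np.uint8); cv2.circle(m,tuple(int(a) for a in proj("top",[*c,20])[0].round()),16,1,-1)
    print(n,rect("top",biggest(m*((v<80)&(s<140))),26))
x,y=proj("top",[480,0,20])[0].astype(int)
cv2.imwrite("pics/top2c.png",cv2.resize(p[y-70:y+70,x-135:x+135],None,fx=2.96,fy=2.96,interpolation=cv2.INTER_CUBIC))
E
```

```text
top lg 79 [ 442.5 -312.9   59.4] top part [ 442.3 -312.9   65.6] 74
scene rd 196 [482.7 123.5  56.2] top part [483.7 124.5  64.8] 120
scene lg 36 [ 445.  -308.6   53.8] top part [ 450.2 -315.4   63.9] 6
tr [556.3, -74.9, 70.2, 42.2, 1.4, 557.4, -72.6]
rd [492.5, 100.2, 51.8, 37.4, -4.4, 493.5, 104.3]
lg [441.1, -312.9, 58.4, 36.5, -22.2, 442.3, -312.1]
```

View pics/top2c.png

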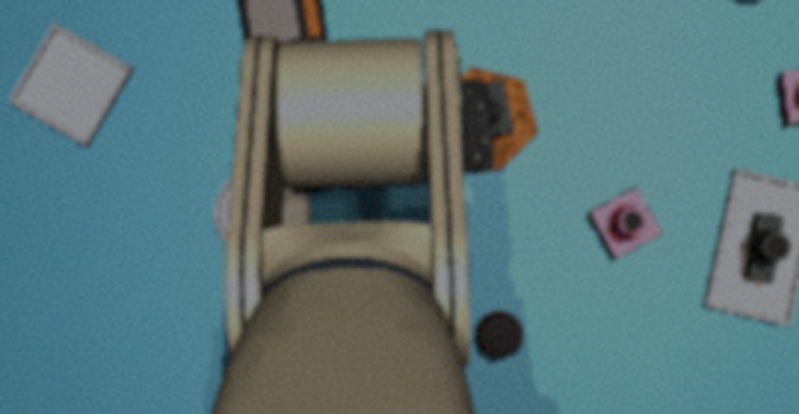

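The slot nozzle stands at (765,247) in the oblong dish, and the arm hides the trivet. Carrying on to the trivet.

>>> send_rows:
  rows:
    - {"offset": [0.0075, 0.0225, 0], "twist": [0, 0, 0]}
    - {"offset": [0.0075, 0.0225, 0], "twist": [0, 0, 0]}
    - {"offset": [0.007, 0.021, 0], "twist": [0, 0, 0]}
    - {"offset": [0.005, 0.014, 0], "twist": [0, 0, -3]}
    - {"offset": [0, 0, 0], "twist": [0, 0, -5]}

```text
t: 26.17
ee_pos: [554.1, -56.2, 321.2]
orientation: [-3.118, -0.369, -0.011]
ft_force: [-0.8, 0.6, -0.2]
width: 59.8
```

```bash
python3 go.py 561.5 -73.5 95 18
```

```text
t 26.17 grasp [555.2 -55.8 158.2] yaw 13.5 w 59.8 F [-0.8  0.6 -0.2] q6 1.21
shift(tool) [ 2.7 18.6 63.3] world [  7.4 -17.3 -63.2] twist [-0.  -0.4 -4.5] shift in target axes [ 1.7 18.8 63.2]
```

>>> send_rows:
  rows:
    - {"offset": [0.0025, 0.0186, 0], "twist": [0, -0.4, -4.5]}
    - {"offset": [0, 0, 0.015], "twist": [0, 0, 0]}
    - {"offset": [0, 0, 0.025], "twist": [0, 0, 0]}
    - {"offset": [0, 0, 0.018], "twist": [0, 0, 0]}
    - {"offset": [0, 0, 0], "twist": [0, 0, 0]}

```text
t: 26.58
ee_pos: [560.0, -72.3, 260.9]
orientation: [-3.099, -0.507, -0.0]
ft_force: [0.5, -0.0, 0.4]
width: 59.9
```

```bash
python3 go.py 561.5 -73.5 53 18
```

```text
t 26.58 grasp [560.  -72.2  97.9] yaw 18.6 w 59.9 F [ 0.5 -0.   0.4] q6 1.1
shift(tool) [ 1.   1.6 44.9] world [  1.5  -1.2 -44.9] twist [-0.1 -0.   0.6] shift in target axes [ 1.1  1.6 44.9]
```

>>> send_rows:
  rows:
    - {"offset": [0.001, 0.0015, 0.011], "twist": [0, 0, 0.6]}
    - {"offset": [0, 0, 0.012], "twist": [0, 0, 0]}
    - {"offset": [0, 0, 0.012], "twist": [0, 0, 0]}
    - {"offset": [0, 0, 0.007], "twist": [0, 0, 0]}
    - {"offset": [0, 0, 0], "twist": [0, 0, 0]}

```text
t: 27.0
ee_pos: [561.2, -71.5, 216.0]
orientation: [-3.101, -0.492, 0.001]
ft_force: [-0.1, 0.1, -0.1]
width: 60.3
```

```bash
python3 go.py 561.5 -73.5 52 18; python3 snap.py scene g1 561.5 -73.5 30 6
```

```text
t 27.0 grasp [561.1 -71.3  53. ] yaw 18.0 w 60.3 F [-0.1  0.1 -0.1] q6 1.11
shift(tool) [-0.3  2.   1. ] world [ 0.3 -2.  -1. ] twist [-0.1  0.   0. ] shift in target axes [-0.3  2.   1. ]
```

View pics/g1.png

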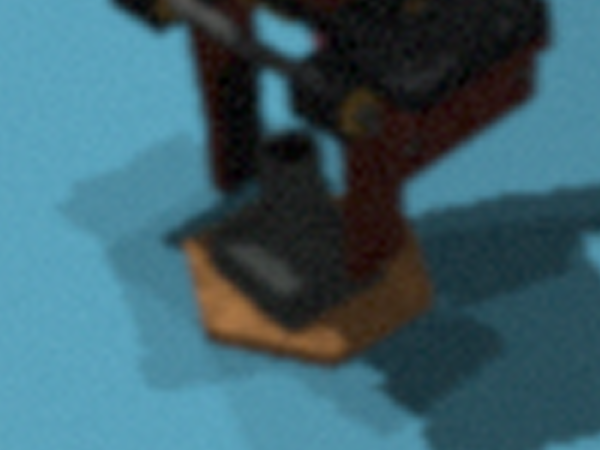

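The square nozzle stands upright on the trivet with its neck at (290,150) between the fingers. I'll grip it, and use the hood's edges to check its yaw.

>>> send_rows:
  rows:
    - {"offset": [0, 0.0015, 0.0005], "twist": [0, 0, 0]}
    - {"offset": [0, 0, 0], "twist": [0, 0, 0]}
    - {"offset": [0, 0, 0], "twist": [0, 0, 0]}
    - {"offset": [0, 0, 0], "twist": [0, 0, 0]}
    - {"offset": [0, 0, 0], "twist": [0, 0, 0]}
  gripper: 0.01

```text
t: 27.47
ee_pos: [562.8, -73.4, 217.7]
orientation: [-3.102, -0.492, -0.005]
ft_force: [-0.5, -0.4, -0.4]
width: 29.9
```

>>> send_rows:
  rows:
    - {"offset": [0, 0, 0], "twist": [0, 0, 0]}
    - {"offset": [0, 0, 0], "twist": [0, 0, 0]}
    - {"offset": [0, 0, 0], "twist": [0, 0, 0]}
    - {"offset": [0, 0, 0], "twist": [0, 0, 0]}
    - {"offset": [0, 0, 0], "twist": [0, 0, 0]}

```text
t: 27.88
ee_pos: [562.9, -73.5, 218.6]
orientation: [3.103, 0.492, 0.007]
ft_force: [-0.6, 0.8, -0.8]
width: 23.6
```

>>> send_rows:
  rows:
    - {"offset": [0, 0, -0.01], "twist": [0, 0, 0]}
    - {"offset": [0, 0, -0.02], "twist": [0, 0, 0]}
    - {"offset": [0, 0, -0.025], "twist": [0, 0, 0]}
    - {"offset": [0, 0, -0.025], "twist": [0, 0, 0]}
    - {"offset": [0, 0, -0.02], "twist": [0, 0, 0]}

```text
t: 28.3
ee_pos: [560.5, -73.2, 319.1]
orientation: [-3.099, -0.492, 0.011]
ft_force: [-0.7, 0.0, -0.4]
width: 23.7
```

```bash
python3 go.py 594 287.5 155 65; python3 - <<'E'
from m import *
c=proj("scene",[561.5,-73.5,30])[0]
px=(np.array([[222,255],[290,327],[385,285]])-[300,225])/6+c
w=ray("scene",px,8)[:,:2]; d=np.diff(w,axis=0); print(w.round(),np.degrees(np.arctan2(d[:,1],d[:,0])).round(1)%90)
E
```

```text
t 28.3 grasp [559.3 -72.8 156.1] yaw 18.0 w 23.7 F [-0.7  0.  -0.4] q6 1.1
shift(tool) [ 143.5 -332.6    1.7] world [ 33.5 360.7  -1.1] twist [ -0.4   0.2 -47. ] shift in target axes [ 341.1 -122.1    1.1]
[[584. -96.]
 [578. -49.]
 [539. -52.]] [6.4 5.1]
```

>>> send_rows:
  rows:
    - {"offset": [0.006, -0.014, 0], "twist": [-0.4, 0.2, 0]}
    - {"offset": [0.01, -0.023, 0], "twist": [0, 0, 0]}
    - {"offset": [0.011, -0.0255, 0], "twist": [0, 0, 0]}
    - {"offset": [0.011, -0.0255, 0], "twist": [0, 0, 0]}
    - {"offset": [0.011, -0.0255, 0], "twist": [0, 0, 0]}

```text
t: 28.72
ee_pos: [574.0, 48.9, 329.6]
orientation: [3.097, 0.478, 0.018]
ft_force: [-0.2, 0.2, -0.5]
width: 23.4
```

>>> send_rows:
  rows:
    - {"offset": [0.011, -0.0255, 0], "twist": [0, 0, 0]}
    - {"offset": [0.011, -0.0255, 0], "twist": [0, 0, 0]}
    - {"offset": [0.011, -0.0255, 0], "twist": [0, 0, 0]}
    - {"offset": [0.011, -0.0255, 0], "twist": [0, 0, 0]}
    - {"offset": [0.011, -0.0255, 0], "twist": [0, 0, 0]}

```text
t: 29.13
ee_pos: [587.4, 193.8, 333.5]
orientation: [3.098, 0.477, 0.022]
ft_force: [0.6, -0.4, -0.8]
width: 23.5
```

```bash
python3 go.py 594 287.5 155 67.5
```

```text
t 29.13 grasp [589.8 192.9 170.5] yaw 17.5 w 23.5 F [ 0.6 -0.4 -0.8] q6 1.57
shift(tool) [ 34.3 -87.5  15.1] world [  6.6  93.7 -15.5] twist [  0.8  -0.5 -50. ] shift in target axes [ 89.1 -29.7  15.5]
```

>>> send_rows:
  rows:
    - {"offset": [0.01, -0.023, 0], "twist": [0.8, -0.5, 0]}
    - {"offset": [0.01, -0.024, 0], "twist": [0, 0, 0]}
    - {"offset": [0.008, -0.021, 0], "twist": [0, 0, 0]}
    - {"offset": [0.005, -0.012, 0], "twist": [0, 0, -3]}
    - {"offset": [0, 0, 0], "twist": [0, 0, -6]}

```text
t: 29.55
ee_pos: [593.8, 290.0, 337.9]
orientation: [-3.049, -0.729, -0.01]
ft_force: [0.1, -0.5, -0.5]
width: 23.5
```

>>> send_rows:
  rows:
    - {"offset": [0, 0, 0], "twist": [0, 0, -6]}
    - {"offset": [0, 0, 0], "twist": [0, 0, -6]}
    - {"offset": [0, 0, 0], "twist": [0, 0, -6]}
    - {"offset": [0, 0, 0], "twist": [0, 0, -6]}
    - {"offset": [0, 0, 0], "twist": [0, 0, -6]}

```text
t: 29.97
ee_pos: [592.5, 292.6, 341.2]
orientation: [-2.735, -1.536, -0.014]
ft_force: [0.1, 0.8, -0.8]
width: 23.3
```

>>> send_rows:
  rows:
    - {"offset": [0, 0, 0], "twist": [0, 0, -6]}
    - {"offset": [0, 0, 0], "twist": [0, 0, -3]}
    - {"offset": [0, 0, 0], "twist": [0, 0, 0]}
    - {"offset": [0, 0, 0], "twist": [0, 0, 0]}
    - {"offset": [0, 0, 0], "twist": [0, 0, 0]}

```text
t: 30.38
ee_pos: [591.8, 292.5, 344.2]
orientation: [-2.597, -1.76, -0.015]
ft_force: [-0.6, -0.4, -1.2]
width: 23.4
```

```bash
python3 go.py 594 287.5 60 67.5
```

```text
t 30.38 grasp [592.7 294.  181.2] yaw 68.2 w 23.4 F [-0.6 -0.4 -1.2] q6 0.82
shift(tool) [ -5.1   3.7 121.2] world [   2.2   -5.  -121.2] twist [ 0.1 -0.6  0.7] shift in target axes [ -3.8   4.  121.2]
```

>>> send_rows:
  rows:
    - {"offset": [-0.004, 0.004, 0.01], "twist": [0.1, -0.6, 0.7]}
    - {"offset": [0, 0, 0.03], "twist": [0, 0, 0]}
    - {"offset": [0, 0, 0.035], "twist": [0, 0, 0]}
    - {"offset": [0, 0, 0.025], "twist": [0, 0, 0]}
    - {"offset": [0, 0, 0], "twist": [0, 0, 0]}

```text
t: 30.8
ee_pos: [595.8, 286.3, 242.6]
orientation: [2.617, 1.733, 0.008]
ft_force: [-0.9, 0.1, -0.5]
width: 23.8
```

```bash
python3 go.py 594 287.5 60 67.5
```

```text
t 30.8 grasp [596.7 286.4  79.6] yaw 67.0 w 23.8 F [-0.9  0.1 -0.5] q6 0.83
shift(tool) [ 0.3 -2.2 19.6] world [ -1.8   1.2 -19.6] twist [ 0.3 -0.2 -0.5] shift in target axes [ 0.4 -2.1 19.6]
```

>>> send_rows:
  rows:
    - {"offset": [0.0003, -0.002, 0.005], "twist": [0.3, -0.2, -0.5]}
    - {"offset": [0, 0, 0.008], "twist": [0, 0, 0]}
    - {"offset": [0, 0, 0.004], "twist": [0, 0, 0]}
    - {"offset": [0, 0, 0], "twist": [0, 0, 0]}
    - {"offset": [0, 0, 0], "twist": [0, 0, 0]}

```text
t: 31.22
ee_pos: [594.9, 287.1, 225.6]
orientation: [2.613, 1.742, -0.002]
ft_force: [0.1, 0.2, -1.0]
width: 23.7
```

```bash
python3 go.py 594 287.5 53.5 67.5; python3 snap.py scene h1 594 287.5 30 5
```

```text
t 31.22 grasp [594.7 286.9  62.6] yaw 67.4 w 23.7 F [ 0.1  0.2 -1. ] q6 0.83
shift(tool) [ 0.1 -1.   9.1] world [-0.9  0.4 -9.1] twist [-0.   0.1 -0.1] shift in target axes [ 0.1 -1.   9.1]
```

View pics/h1.png

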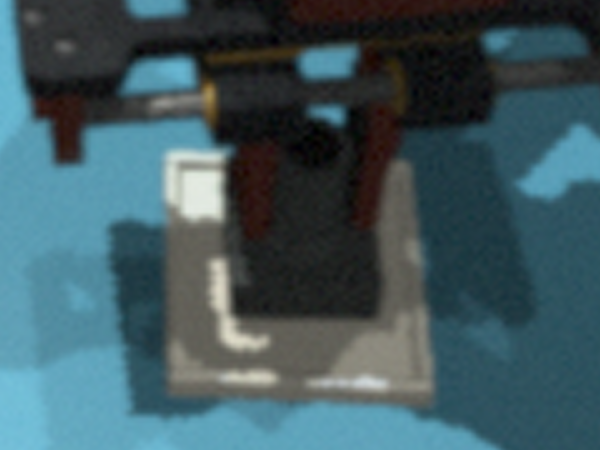

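The square hood, (228–380, to 315), is square with the dish (168–430) and centred left to right. I'll lower it and release.

>>> send_rows:
  rows:
    - {"offset": [0, -0.001, 0.004], "twist": [0, 0, 0]}
    - {"offset": [0, 0, 0.003], "twist": [0, 0, 0]}
    - {"offset": [0, 0, 0.0015], "twist": [0, 0, 0]}
    - {"offset": [0, 0, 0.0], "twist": [0, 0, 0]}
    - {"offset": [0, 0, 0], "twist": [0, 0, 0]}

```text
t: 31.68
ee_pos: [594.9, 288.0, 219.4]
orientation: [2.613, 1.742, 0.006]
ft_force: [-0.4, -0.5, -1.0]
width: 23.3
```

```bash
python3 go.py 594 287.5 53 67.5
```

```text
t 31.68 grasp [595.5 288.2  56.4] yaw 67.4 w 23.3 F [-0.4 -0.5 -1. ] q6 0.83
shift(tool) [-0.8 -0.6  3.4] world [-0.9 -0.5 -3.4] twist [ 0.2 -0.1 -0.1] shift in target axes [-0.8 -0.6  3.4]
```

>>> send_rows:
  rows:
    - {"offset": [-0.0005, -0.0005, 0.0015], "twist": [0.2, 0, 0]}
    - {"offset": [0, 0, 0.001], "twist": [0, 0, 0]}
    - {"offset": [0, 0, 0.001], "twist": [0, 0, 0]}
    - {"offset": [0, 0, 0.0], "twist": [0, 0, 0]}
    - {"offset": [0, 0, 0], "twist": [0, 0, 0]}

```text
t: 32.1
ee_pos: [594.3, 287.8, 216.1]
orientation: [-2.612, -1.742, -0.003]
ft_force: [-0.6, -0.7, 0.7]
width: 23.3
```

```bash
python3 go.py 594 287.5 53 67.5
```

```text
t 32.1 grasp [594.4 288.3  53.1] yaw 67.4 w 23.3 F [-0.6 -0.7  0.7] q6 0.83
shift(tool) [-0.4 -0.2  0.1] world [-0.3 -0.3 -0.1] twist [-0.  -0.2 -0.1] shift in target axes [-0.4 -0.2  0.1]
```

Then I'll rise and move back toward the right, so both cameras get a clear view.

>>> send_rows:
  rows:
    - {"offset": [0, 0, 0.0005], "twist": [0, 0, 0]}
    - {"offset": [0, 0, 0], "twist": [0, 0, 0]}
    - {"offset": [0, 0, 0], "twist": [0, 0, 0]}
    - {"offset": [0, 0, 0], "twist": [0, 0, 0]}
    - {"offset": [0, 0, 0], "twist": [0, 0, 0]}
  gripper: 0.06

```text
t: 32.52
ee_pos: [594.4, 287.9, 215.5]
orientation: [-2.612, -1.742, -0.004]
ft_force: [-0.3, -0.2, -0.0]
width: 53.2
```

>>> send_rows:
  rows:
    - {"offset": [0, 0, -0.01], "twist": [0, 0, 0]}
    - {"offset": [0, 0, -0.02], "twist": [0, 0, 0]}
    - {"offset": [0, 0, -0.03], "twist": [0, 0, 0]}
    - {"offset": [0, 0, -0.035], "twist": [0, 0, 0]}
    - {"offset": [0, 0, -0.035], "twist": [0, 0, 0]}

```text
t: 32.93
ee_pos: [591.8, 286.4, 342.8]
orientation: [-2.61, -1.74, 0.023]
ft_force: [1.1, 0.9, 0.1]
width: 59.7
```

>>> send_rows:
  rows:
    - {"offset": [-0.01, 0, -0.03], "twist": [0, 0, 0]}
    - {"offset": [-0.02, 0, -0.02], "twist": [0, 0, 0]}
    - {"offset": [-0.03, 0, 0], "twist": [0, 0, 0]}
    - {"offset": [-0.03, 0, 0], "twist": [0, 0, 0]}
    - {"offset": [-0.02, 0, 0], "twist": [0, 0, 0]}

```text
t: 33.35
ee_pos: [551.2, 186.1, 410.6]
orientation: [2.609, 1.75, 0.012]
ft_force: [0.0, -0.9, -1.0]
width: 60.2
```

```bash
python3 go.py 380 0 200; python3 necks.py sq rd lg tr; python3 - <<'E'
from m import *
for c in("top","scene"):
    p,d=optics.get_image(c); cv2.imwrite(f"pics/{c}3.png",p)
E
```

```text
t 33.35 grasp [552.3 186.8 247.6] yaw 67.7 w 60.2 F [ 0.  -0.9 -1. ] q6 0.69
shift(tool) [-237.5  -88.    45.6] world [-171.2 -186.1  -47.6] twist [ 0.3 -0.4 -0. ] shift in target axes [-237.2  -87.8   47.6]
top rd 257 [472.2 117.8 643. ] top part [452.3 121.9 647.4] 870
top lg 82 [ 442.5 -313.2   57.1] top part [ 442.4 -313.    65.7] 76
scene rd 159 [485.2 124.4  56. ] top part [484.  124.3  65. ] 118
scene lg 83 [ 444.1 -309.    54.8] top part [ 441.4 -310.    63.7] 57
```

View pics/scene3.png

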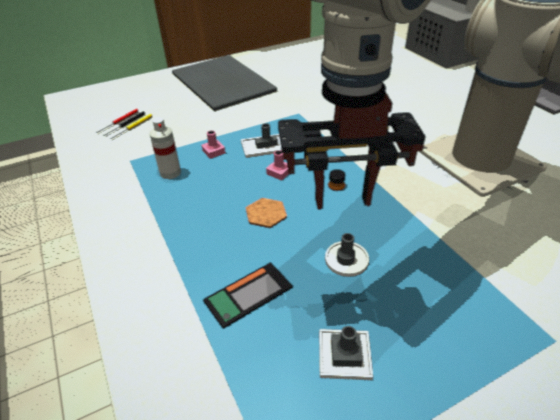

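All three nozzles stand in the right dishes: square (346,345), round (347,250) and slot (265,137). The trivet at (266,212) is empty and the bystanders haven't moved. I'll swing the arm aside for a check from above.

>>> send_rows:
  rows:
    - {"offset": [-0.018, 0.003, 0], "twist": [0.3, -0.4, 0]}
    - {"offset": [-0.03, 0.005, 0], "twist": [0, 0, 0]}
    - {"offset": [-0.033, 0.006, 0], "twist": [0, 0, 0]}
    - {"offset": [-0.033, 0.006, 0], "twist": [0, 0, 0]}
    - {"offset": [-0.033, 0.006, 0], "twist": [0, 0, 0]}

```text
t: 33.97
ee_pos: [524.0, 46.9, 409.4]
orientation: [-2.598, -1.763, -0.005]
ft_force: [-0.2, -0.9, 0.4]
width: 60.2
```

>>> send_rows:
  rows:
    - {"offset": [-0.033, 0.006, 0], "twist": [0, 0, 0]}
    - {"offset": [-0.033, 0.006, 0], "twist": [0, 0, 0]}
    - {"offset": [-0.033, 0.006, 0], "twist": [0, 0, 0]}
    - {"offset": [-0.033, 0.006, 0], "twist": [0, 0, 0]}
    - {"offset": [-0.033, 0.006, 0], "twist": [0, 0, 0]}

```text
t: 34.38
ee_pos: [493.7, -120.4, 408.9]
orientation: [-2.592, -1.773, -0.008]
ft_force: [0.4, 0.4, -1.0]
width: 60.2
```

>>> send_rows:
  rows:
    - {"offset": [-0.03, 0.005, 0], "twist": [0, 0, 0]}
    - {"offset": [-0.03, 0.005, 0], "twist": [0, 0, 0]}
    - {"offset": [-0.02, 0.003, 0], "twist": [0, 0, 0]}
    - {"offset": [-0.01, 0.002, 0], "twist": [0, 0, 0]}
    - {"offset": [0, 0, 0], "twist": [0, 0, 0]}

```text
t: 34.8
ee_pos: [478.0, -216.7, 408.4]
orientation: [-2.594, -1.772, -0.01]
ft_force: [-0.5, 0.7, 0.0]
width: 60.4
```

```bash
sed -i 's/(near<45)&/(near<40)\&/g; s/&(p.max(-1)<90)//' necks.py; python3 necks.py sq rd; python3 - <<'E'
from m import *
p,d=optics.get_image("top")
x,y=proj("top",[500,50,20])[0].astype(int); cv2.imwrite("pics/top4.png",cv2.resize(p[y-75:y+75,x-130:x+130],None,fx=3,fy=3,interpolation=cv2.INTER_CUBIC))
H,s,v=cv2.split(cv2.cvtColor(p,cv2.COLOR_BGR2HSV))
for n,c in {"sq":(596,289),"rd":(480,121)}.items():
    m=np.zeros(v.shape,np.uint8); cv2.circle(m,tuple(int(a) for a in proj("top",[*c,10])[0].round()),26,1,-1)
    print(n,"dish",rect("top",biggest(m*((s<65)&(v>90))),11),"noz",rect("top",biggest(m*((v<80)&(s<140))),26))
E
```

```text
top sq 89 [593.5 290.   58. ] top part [593.7 288.6  66.7] 76
top rd 80 [483.1 121.8  57.9] top part [483.2 121.7  66.3] 74
scene sq 292 [594.2 290.8  55.4] top part [595.2 291.8  64.8] 206
scene rd 202 [483.1 123.5  55.5] top part [484.1 124.7  64.7] 124
sq dish [596.0, 289.2, 81.8, 80.8, 59.4, 595.9, 289.2] noz [593.2, 288.0, 48.4, 42.5, 62.5, 593.3, 288.2]
rd dish [480.1, 121.7, 82.9, 80.2, 89.0, 480.2, 121.6] noz [482.7, 122.0, 32.4, 30.8, -45.8, 482.9, 121.7]
```

View pics/top4.png

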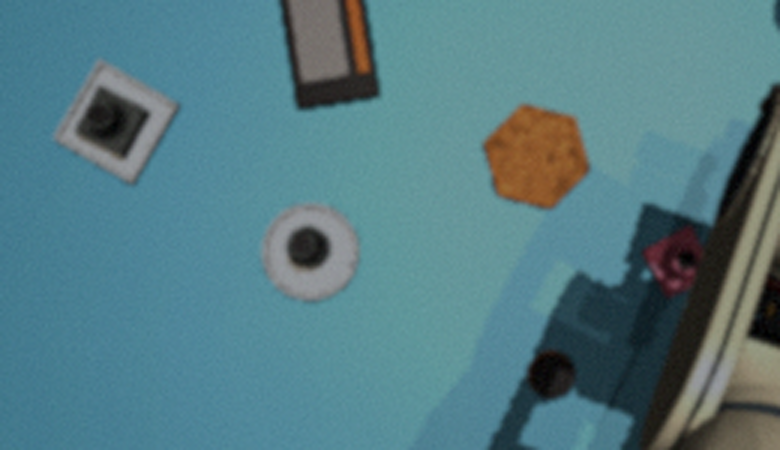

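The square nozzle is centred in its dish at (117,122), the round one in its dish at (308,250), and the trivet at (537,157) is empty. Both nozzles are within about 3 mm of centre, so I'll hand the job in.

```bash
python3 -c "
from workcell import ctrl
print(ctrl.close_job())"
```

```text
the job is handed in; nothing more can be done
None
```

All three nozzles now stand upright in the dish of their own shape, and I handed the job in at about 35 s of the 106 s allowed. I stood the square nozzle on the trivet, moved the slot nozzle to the oblong dish and the round one to the round dish, then put the square one in the square dish. No nozzle touched the bench, and the arm is clear of everything.

**Last checks:**
- **Square and round:** the top camera shows them about 3 mm from their dish centres. The square one is within about 3° of its dish's sides.
- **Slot:** it measured about 2 mm off centre after I placed it, and a later check by depth agreed. The arm hid the oblong dish from the top camera in the last picture. I judged that nozzle's alignment with its dish by eye.
- **Rest of the scene:** the trivet is empty. The spray can, jar, phone and pink look-alikes look unmoved; I judged that from the pictures and did not measure it.

**Disagreements:** the two cameras differed from each other and from the arm by about 2–4 mm, so I corrected for that when placing. One yaw reading of the square nozzle's hood was 6° off the other, so I used a value in between. Measured wrist forces stayed within about 2 N, so I told touchdown mostly from the height no longer falling.

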